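# Draw the floating flange into line with the tapered drift

### The job

In the pin rack, find the tapered drift (the one whose shank narrows evenly to a blunt point; the others are straight) and use it to line up the docking stand: push it down through the hole in the stand's top plate and through the hole of the floating flange below, which has slipped out of line to an unknown side, until its collar sits flat on the top plate. Feel for the lower hole rather than forcing it, then let go and leave the drift standing there; leave everything else where it is.

Things in the scene. Friction and masses are not known exactly. Their poses are not given: they have to be found in the camera images.
- drift_grip (a point): Centre of the handle of the tapered drift, a bare steel pin 125 mm long, 0.18 to 0.33 kg; z runs up along the pin. Handle 24 mm dia x 40 mm (this point is half-way up), below it a collar 34 mm dia x 5 mm, then an 80 mm shank. Collar's underside 25 mm below this point, tip 105 mm below. It starts upright in any of the rack's three holes, collar resting on the rack.
- drift_tip (a point): The end of the tapered drift's tip, on its axis; z runs up along the pin. Shank from the collar down: 30 mm parallel, 20 mm dia, then 50 mm of even taper down to a flat tip 4 mm dia with a 0.3 mm bevelled edge.
- dock_hole (a point): Centre of the hole in the docking stand's grey top plate, at the plate's upper face, 100 mm above the table; z up. Fixed stand. Plate level, 130 x 112 x 8 mm, on four corner posts; hole vertical, 21 mm dia. With the drift fully home its collar lies on the plate and its tip is 80 mm below this point.
- flange_level (a point): Fixed point on the top hole's axis, 14 mm below dock_hole, level with the floating flange's upper face; it does NOT tell where the flange's own hole is. Flange: level aluminium disc, 80 mm dia, 8 mm thick, hole 21 mm dia, at the start 12.2 to 12.8 mm out of line to an unknown side. It slides level any way against about 3 N and stays put. 68 mm free below it.
- dock: The docking stand, origin under its base's centre (150 x 130 mm). Drift tip lowered on the top hole's axis lands on the flange. Lowered upright with its tip about 5.3 mm off the axis, toward the right side within some 28 degrees, it passes both; bring it back to the axis as it goes down: the taper (5 to 25 N) draws the flange in line. Looking down the hole shows the side, or feel for it.
- rack: Fixed aluminium pin rack; origin under its centre on the table. Top plate 60 (x) x 220 (y) x 10 mm, upper face 100 mm above the table, three holes 23 mm dia in a row along its y axis, at -70, 0 and +70 mm; open on its two long sides, so that the shanks can be seen.
- straight_pin_grip (a point): Handle centre of a pin with the same handle and collar but a straight 20 mm shank (no taper) in another hole of the rack. Leave it.
- thin_pin_grip (a point): Handle centre of a pin with the same handle and collar but a straight thin 8 mm shank in another hole of the rack. Leave it.
- well_plate: Bystander: white well plate 86 x 127 x 15 mm lying on the table; origin under its centre.
- tube_rack: Bystander: grey tube rack 60 x 160 x 30 mm with ten capped tubes (47 mm tall over all); origin under its centre.
- bottle: Bystander: clear plastic bottle, 60 mm dia, 120 mm tall, upright; origin under its centre.
- driver: Bystander: screwdriver 170 mm long lying along its x axis on the table.
- pen: Bystander: grey pen 125 mm long, 12 mm dia, lying along its x axis on the table.

How it is judged:
By the outcome, as a careful person would: the job done as asked, in the order asked, and still so for the second after the job is handed in, with the robot touching nothing.
It also fails if it takes over 61 s, if anything falls off the work surface, if the arm or the gripper's body presses on something with over 40 N, if the wrist force passes 120 N, or if a joint passes its speed limit or range.

### The arm

A 6-joint arm with a two-finger parallel gripper is mounted at the origin on the work surface. World frame = base frame: x ahead of the robot, y to its left, z up, the work surface at z = 0. Lengths are in m, angles in rad, forces in N, time in s.
With the tool pointing down it reaches from about 0.3 to 0.75 m from the base axis. Payload 8.5 kg.
Tool frame: the origin (TCP) lies midway between the tips of the shut fingers; the grasp point (between the pads) lies 19 mm behind it (bot.grasp_offset is the z of the grasp point in the tool frame, in m); z points along the fingers, y is the direction in which the jaws open and shut (so a half turn about z gives the same grasp; the last joint's range is limited). The gripper opens to 88 mm and grips with 3 to 60 N. Pads are 18 mm wide; open, the fingers measure 123 mm over their backs; the gripper's body (75 mm by 187 mm) begins 45 mm behind the grasp point.
Start: joints at [0.962, 0.381, 1.297, -0, 1.464, -0.215], TCP at [0.211, 0.508, 0.239] pointing down, gripper open.
Joint ranges: [-3.11, 3.11], [-0.89, 2.33], [0.22, 2.48], [-1.42, 4.56], [0.17, 2.85], [-2.88, 2.88]. Speed limits (rad/s): [2.39, 2.39, 3.14, 3.14, 3.14, 3.14].

### API

Orientations are given as a unit quaternion [w, x, y, z].
In Python, from station import bot gives the robot as it stands.
- The arm moves only by the tool arm_command, never from a script. Its argument "moves" is a list of rows, each a list of 7 numbers: the turn, a rotation vector about the tool's x, y, z in rad, then the shift along the tool's x, y, z in m, then the finger opening in m, from 0 to 0.0881. In form: [[ax, ay, az, dx, dy, dz, gripper], ...]. A call has exactly 10 rows; each row shifts and turns the commanded pose from where the row before left it, along the tool's axes as they then stand; what a row does not reach is not made up. A row lasts 1/12 s, in which the tool goes at most 41.7 mm and 7.16 degrees, less where a joint would pass 70% of its speed; a pose out of reach is approached as far as the arm can. A call is refused whole if a number of a shift passes 0.0417 or a number of a turn 0.125, either way. A call with a gripper value outside its range is refused whole. The fingers move at their own pace and stop on an object; the grip force is fixed at half the most. Time passes only in rows, so rows that do not move let the fingers close, or fill a call up. It gives the time, the measured TCP pose, the force and the opening at its end, in the units of the state.
- bot.read_state(): the state, without advancing time (a new reading comes with each control period).
- bot.grab_frame(name): name is "side" or "top"; returns the picture (384x512x3 uint8, blue, green, red); there is no depth.
- bot.calibration(name): a dict with "fx", "fy", "cx", "cy" (pixels), "eye" and "attitude" of the camera in the world. Camera axes: x right, y up, looking along -z (the intrinsics and any distortion apply to the point x, -y, -z); pixel columns grow to the right and rows downward; lengths in m; the calibration is good to about 2 mm. A picture is of the moment at which its call begins. calibration takes no time and is no camera call.
- bot.hand_in(): hands the job in, once; it reports no verdict.
The state is a dict: "time": time; "q": joint angles; "qd": joint speeds; "joint_torque": joint torques, N m; "eef_pos": TCP position; "ee_rot": TCP orientation; "wrist_force": force on the tool from outside, world axes, zero at the start; "moment": the same for the moment, N m; "grip_width": opening from 0.0 (shut) to 1.0 (fully open).
Only numpy, scipy, OpenCV 4.12 (cv2) and the standard library are available. Lean on these libraries where they do the work, as an engineer would, in place of code of your own. Each camera call takes 0.05 s, during which the arm holds its last target.

## Working session

There is one attempt and no reset: what is moved stays moved. The work goes in short steps, Python scripts to look and compute and a tool call to move; the robot and the scene stay as the last step left them, time stands still between calls to the robot, and variables do not carry over. Pictures are saved under pics/ and viewed, and the job is handed in when it is done.

Besides the shell and the picture viewer there is one more tool, called after "Call:" as a command line: name --pt "numbers of a row" for each row, then --argument value for the rest. arm_command: Moves the arm, as the interface text tells. Its arguments: {"type":"object","properties":{"moves":{"type":"array","items":{"type":"array","items":{"type":"number"}}}},"required":["moves"]}

```bash
ls; mkdir -p pics; python3 - <<'E'
from station import bot
import cv2
for n in("side","top"):
    cv2.imwrite(f"pics/{n}0.png",cv2.resize(bot.grab_frame(n),None,fx=1.5,fy=1.5)); print(n,bot.calibration(n))
s=bot.read_state();print(s['time'],s['eef_pos'],s['ee_rot'],s['wrist_force'],s['grip_width'])
E
```

```text
pics
side {'fx': 380.5595058694722, 'fy': 380.5595058694722, 'cx': 250.59649546604663, 'cy': 188.53879657660218, 'eye': array([ 0.50528896, -0.79577647,  0.688698  ]), 'attitude': array([ 0.89431937,  0.44530272, -0.01152984, -0.04201691])}
top {'fx': 394.6351060487004, 'fy': 394.6351060487004, 'cx': 256.8035810854708, 'cy': 194.8967756755469, 'eye': array([ 0.4616228 , -0.04032804,  1.04367808]), 'attitude': array([-0.69843927, -0.04365296,  0.04873008,  0.71267271])}
0.1 [0.21091828 0.50769474 0.23822035] [-2.37556483e-04  1.95655469e-01  9.80672501e-01 -5.72136980e-04] [-0.282947    0.25615609 -0.96175378] 0.9952893927717008
```

View pics/side0.png

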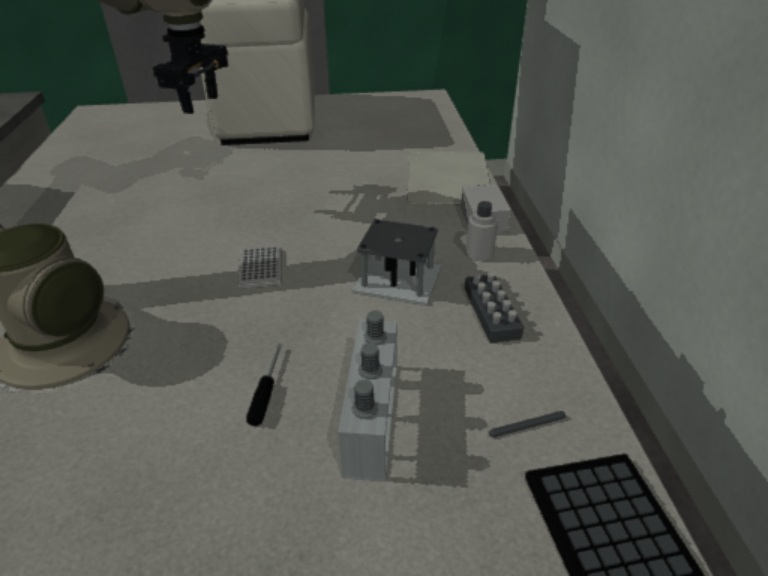

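View pics/top0.png

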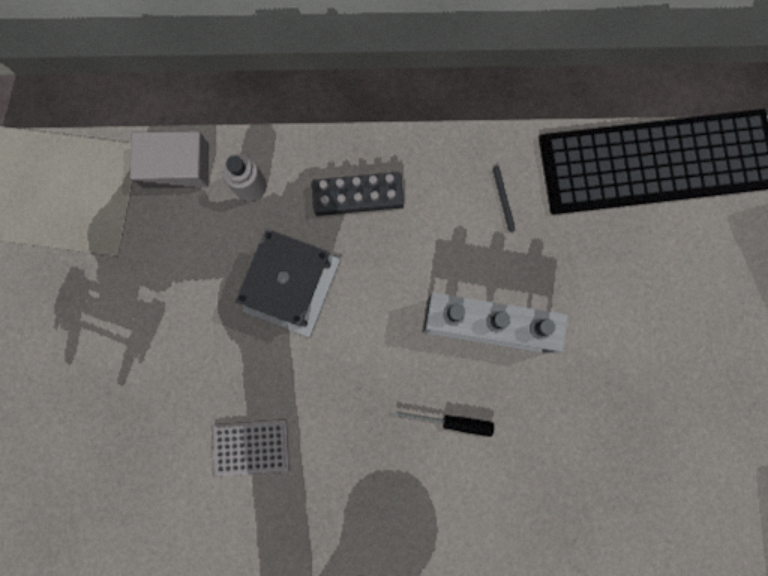

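```bash
python3 - <<'E'
from station import bot
import cv2,numpy as np
t=bot.grab_frame("top");s=bot.grab_frame("side")
cv2.imwrite("pics/t.png",t);cv2.imwrite("pics/s.png",s)
def crop(im,x0,y0,x1,y1,f,name,g=1.8):
    c=cv2.resize(im[y0:y1,x0:x1],None,fx=f,fy=f,interpolation=cv2.INTER_CUBIC)
    c=np.clip(c.astype(float)*g,0,255).astype('uint8');cv2.imwrite(name,c)
crop(t,270,140,390,240,6.6,"pics/c1.png")
crop(s,215,200,335,325,4.8,"pics/c2.png")
crop(t,150,145,240,230,7,"pics/c3.png",2.5)
crop(s,225,140,300,205,8,"pics/c4.png",2.)
E
```

```text
(no output)
```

View pics/c1.png

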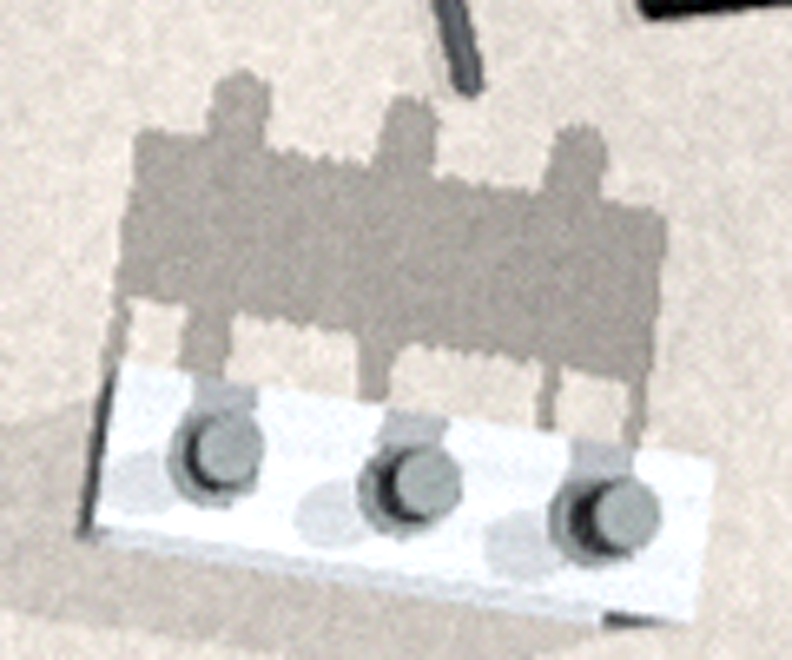

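View pics/c2.png

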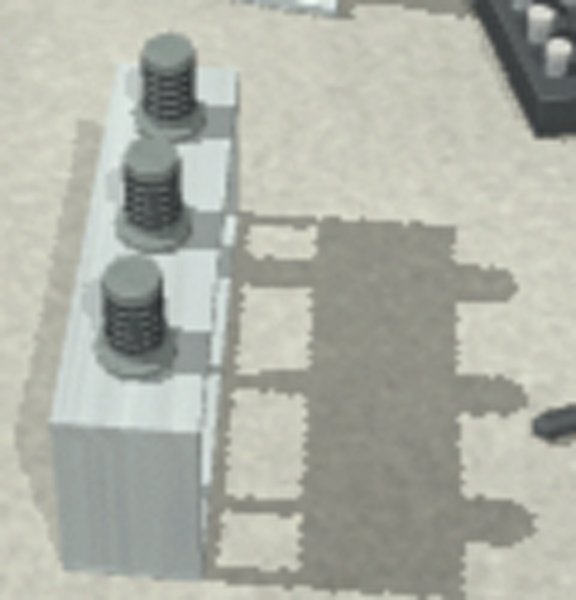

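View pics/c3.png

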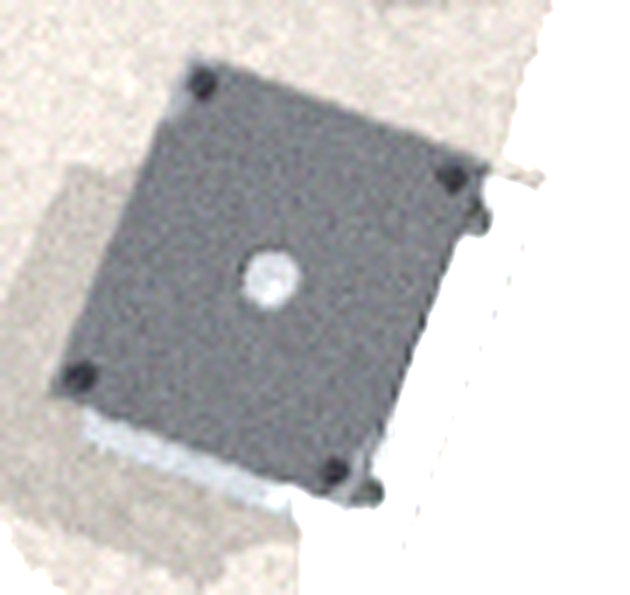

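View pics/c4.png

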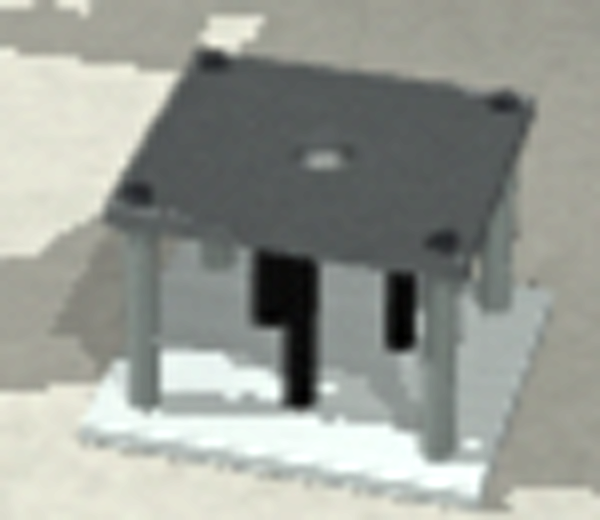

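```bash
python3 - <<'E'
import cv2,numpy as np
t=cv2.imread("pics/t.png");s=cv2.imread("pics/s.png")
a=t[176:196,178:200].astype(float);
b=s[152:168,254:278].astype(float)
print(a.mean(2).astype(int)); print(b.mean(2).astype(int))
def o(c,n):
    c=np.clip((c-40)*1.6,0,255).astype('uint8');cv2.imwrite(n,cv2.resize(c,None,fx=25,fy=25,interpolation=cv2.INTER_NEAREST))
o(a,"pics/h1.png");o(b,"pics/h2.png")
E
```

```text
[[ 51  54  50  52  50  47  51  51  55  55  54  58  53  58  55  53  55  55
   56  47  54  55]
 [ 53  52  52  53  54  54  52  53  55  53  55  55  52  55  54  56  52  55
   54  46  57  54]
 [ 49  54  59  53  56  47  56  52  51  57  56  55  50  56  54  54  51  51
   52  55  55  54]
 [ 54  49  53  50  50  54  51  56  56  55  50  54  48  57  56  51  57  52
   53  56  52  58]
 [ 50  52  56  49  51  53  53  51  45  46  53  47  51  48  54  54  54  54
   50  53  53  54]
 [ 53  54  50  53  55  54  52  42  66  77  83  80  80  62  52  55  51  54
   54  53  52  52]
 [ 49  51  54  55  51  60  45  60  89  92  90  90  89  83  61  53  53  52
   51  53  56  55]
 [ 55  52  51  51  55  56  34  72  93  90  86  93  92  96  74  50  57  54
   56  54  58  53]
 [ 55  53  52  47  54  51  54  87  88  91  87  88  88  92  80  58  52  53
   56  53  53  52]
 [ 52  53  51  49  54  51  50  85  87  90  97 104  92  94  70  54  51  52
   55  55  53  56]
 [ 53  54  51  50  55  51  65  85  93  93 100 104  98  89  65  50  47  56
   55  49  52  46]
 [ 54  48  50  57  57  56  54  72  83  97 107  97  87  67  56  54  55  55
   
[... 1261 characters left out ...]
45 45 45 45 46 45 45 44]
 [45 45 44 44 44 44 43 40 40 56 68 71 70 53 38 41 44 46 45 44 45 45 45 44]
 [44 44 43 44 43 43 44 43 47 61 76 75 73 58 47 44 45 46 44 44 44 44 44 44]
 [43 43 42 44 44 45 45 45 44 46 48 48 49 46 44 43 44 45 44 45 44 43 44 43]
 [44 43 44 43 44 44 43 43 45 45 43 43 44 43 43 45 44 45 44 45 44 44 44 43]
 [43 43 44 44 45 44 44 44 44 44 44 44 44 44 44 44 45 45 44 45 45 45 45 45]
 [44 43 43 43 45 44 43 44 44 43 44 43 43 44 43 44 45 44 44 44 44 44 43 44]
 [44 43 43 42 44 43 42 43 44 44 44 44 44 45 44 44 45 44 44 44 43 44 44 44]
 [43 43 44 44 44 43 44 43 45 44 44 45 45 45 44 45 45 43 43 43 44 43 44 44]
 [42 43 43 43 43 43 43 44 45 44 44 44 43 44 45 43 42 43 43 43 45 44 44 44]]
```

View pics/h1.png

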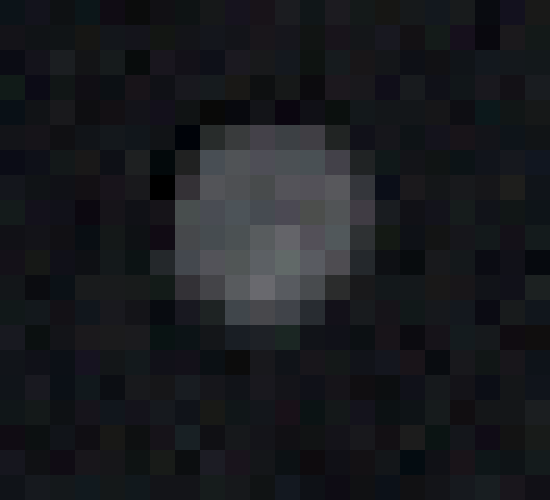

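View pics/h2.png

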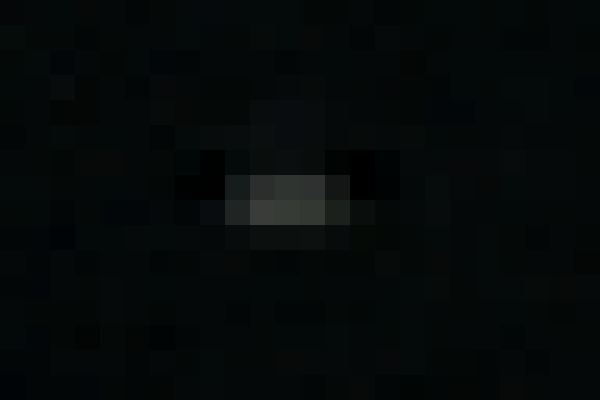

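```bash
cat > h.py <<'E'
import numpy as np
from scipy.spatial.transform import Rotation as R
from station import bot
def cam(n):
    c=bot.calibration(n);q=c['attitude'];return c,R.from_quat([q[1],q[2],q[3],q[0]]).as_matrix()
def proj(n,P):
    c,M=cam(n);p=(np.atleast_2d(P)-c['eye'])@M
    return np.c_[c['cx']+c['fx']*p[:,0]/-p[:,2], c['cy']+c['fy']*-p[:,1]/-p[:,2]]
def unproj(n,uv,z):
    c,M=cam(n);uv=np.atleast_2d(uv)
    d=np.c_[(uv[:,0]-c['cx'])/c['fx'],-(uv[:,1]-c['cy'])/c['fy'],-np.ones(len(uv))]@M.T
    return c['eye']+d*((z-c['eye'][2])/d[:,2])[:,None]
E
python3 - <<'E'
import cv2,numpy as np
from h import *
fs=[bot.grab_frame("top").astype(float) for _ in range(10)]
a=np.mean(fs,0);np.save("avg.npy",a)
c=a[176:194,180:198]
print(np.round(c.mean(2)).astype(int))
cv2.imwrite("pics/h3.png",cv2.resize(np.clip((c-40)*3,0,255).astype('uint8'),None,fx=32,fy=32,interpolation=cv2.INTER_NEAREST))
E
```

```text
[[ 53  54  53  52  52  54  53  53  56  55  53  54  56  54  53  56  52  55]
 [ 52  54  52  52  53  54  54  54  54  55  55  54  55  55  53  53  54  53]
 [ 53  53  54  52  54  54  52  54  55  55  55  53  54  55  54  54  53  53]
 [ 52  53  54  53  54  54  55  52  50  53  53  55  54  54  55  54  52  54]
 [ 53  52  52  53  54  52  44  51  52  48  51  52  51  53  53  53  54  54]
 [ 55  54  54  54  53  46  67  77  81  79  80  65  56  54  53  53  53  53]
 [ 54  55  55  54  42  56  87  92  87  92  92  85  59  51  53  55  54  54]
 [ 55  54  55  52  40  76  92  92  87  89  89  94  72  55  52  53  55  53]
 [ 56  54  53  52  50  83  93  92  91  90  90  93  79  59  53  54  53  54]
 [ 53  54  53  51  56  86  92  91  96  98  93  93  73  54  52  54  54  54]
 [ 52  53  54  53  60  86  92  91 100 104  96  89  64  53  53  53  53  54]
 [ 53  53  53  53  55  72  80  97 107 100  88  67  55  52  54  54  53  54]
 [ 54  53  54  53  50  54  62  84  89  83  68  52  52  55  54  54  53  53]
 [ 51  55  55  53  52  51  52  60  62  60  53  53  55  54  55  55  55  53]
 [ 54  55  54  54  53  53  51  52  53  52  54  54  53  55  54  54  53  53]
 [ 54  53  53  54  54  54  54  53  53  54  52  55  53  54  54  53  53  55]
 [ 53  53  54  55  53  55  54  55  53  53  52  54  54  53  53  53  54  53]
 [ 53  54  54  56  53  56  53  53  54  54  52  53  54  52  54  55  54  53]]
```

View pics/h3.png

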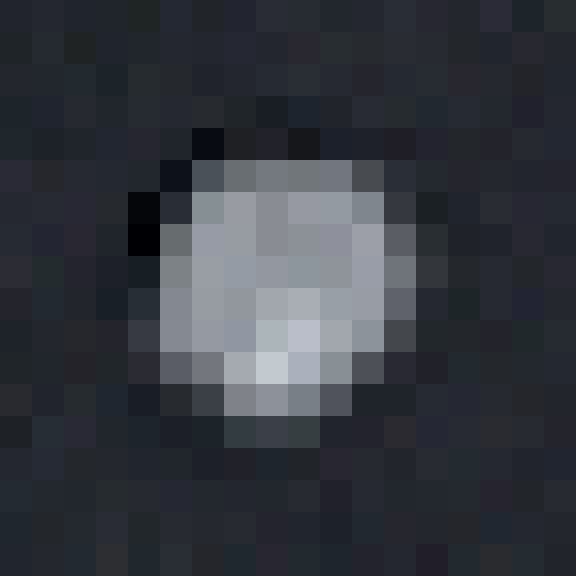

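```bash
python3 - <<'E'
from h import *
a=np.load("avg.npy").mean(2)
# corners of dock plate from c3 (x0=150,y0=145,f=7), screws
scr=np.array([[203,83],[452,178],[335,470],[80,376]])/7+[150-.43,145-.43]
P=unproj("top",scr,.1);print("screws",P, P.mean(0))
print(np.linalg.norm(P[1]-P[0]),np.linalg.norm(P[2]-P[1]))
hc=unproj("top",[[188.6,184.3]],.1);print("hole guess",hc)
# rack
pins=np.array([[228,450],[428,484],[627,514]])/6.6+[270-.42,140-.42]
print("pin tops z .145",unproj("top",pins,.145))
rk=np.array([[118,362],[715,462],[690,622],[95,535]])/6.6+[270-.42,140-.42]
p=unproj("top",rk,.1);print(p,p.mean(0))
# side pins tops c2 x0=215,y0=200,f=4.8
sp=np.array([[168,48],[152,155],[132,272]])/4.8+[215-.4,200-.4]
print("side pins",unproj("side",sp,.145))
print("side hole",unproj("side",[[265,158.8]],.1))
for n in("top","side"):print(proj(n,np.vstack([P.mean(0),hc])))
E
```

```text
screws [[0.68408272 0.14053869 0.1       ]
 [0.64871295 0.05402005 0.1       ]
 [0.54781601 0.09469808 0.1       ]
 [0.58197893 0.18221204 0.1       ]] [0.61564765 0.11786722 0.1       ]
0.093469221876875 0.10878829775399801
hole guess [[0.6147379  0.11595615 0.1       ]]
pin tops z .145 [[ 0.54788847 -0.15569002  0.145     ]
 [ 0.53468363 -0.22456546  0.145     ]
 [ 0.52290278 -0.29299927  0.145     ]]
[[ 0.58531264 -0.12239231  0.1       ]
 [ 0.54427261 -0.33882316  0.1       ]
 [ 0.48647661 -0.32625403  0.1       ]
 [ 0.52224473 -0.11211159  0.1       ]] [ 0.53457665 -0.22489527  0.1       ]
side pins [[ 0.54883941 -0.15521681  0.145     ]
 [ 0.5361001  -0.22515837  0.145     ]
 [ 0.52299689 -0.29152466  0.145     ]]
side hole [[0.61490189 0.11658843 0.1       ]]
[[187.80949177 183.94371984]
 [188.6        184.3       ]]
[[265.20755587 158.5438113 ]
 [264.96849454 158.92252589]]
```

```bash
cat > fit.py <<'E'
from h import *
import cv2
from scipy.optimize import nnls
a=np.load("avg.npy").mean(2)
x0,y0,w,h=180,175,18,18;S=6
uu,vv=np.meshgrid(x0-.5+(np.arange(w*S)+.5)/S,y0-.5+(np.arange(h*S)+.5)/S)
uv=np.c_[uu.ravel(),vv.ravel()]
I=[unproj("top",uv,z)[:,:2] for z in(.1,.092,.086,.078)]
obs=a[y0:y0+h,x0:x0+w].ravel()
def model(cx,cy,th,r=.0125):
    c=np.array([cx,cy]);f=c+r*np.array([np.cos(th),np.sin(th)])
    i=lambda k,p:np.hypot(*(I[k]-p).T)<.0105
    top=i(0,c);bt=top&i(1,c);fl=bt&i(2,f);ba=fl&i(3,f)
    ms=[~top,top&~bt,bt&~fl,fl&~ba,ba]
    A=[]
    for m in ms:
        m=cv2.GaussianBlur(m.reshape(h*S,w*S).astype(float),(0,0),.35*S)
        A.append(m.reshape(h,S,w,S).mean((1,3)).ravel())
    A=np.array(A).T;c,res=nnls(A,obs);return res,c
from scipy.optimize import minimize
for th in np.radians(range(0,360,20)):
    best=minimize(lambda p:model(p[0]/1e3,p[1]/1e3,th)[0],[614.8,116.3],method='Nelder-Mead',options=dict(maxiter=40,xatol=.05,fatol=.05))
    r,c=model(*(best.x/1e3),th);print(round(np.degrees(th)),np.round(best.x,1),round(r,1),np.round(c))
E
python3 fit.py
```

```text
0 [615.4 117.8] 41.1 [54. 28. 94. 54. 90.]
20 [615.4 117.8] 40.9 [54. 28. 94.  0. 89.]
40 [615.5 117.8] 40.4 [54. 28. 94.  0. 89.]
60 [615.4 117.7] 42.0 [54. 30. 93.  0. 90.]
80 [615.1 117.8] 41.2 [ 54.  29.  93. 306.  90.]
100 [615.2 117.7] 42.5 [54. 30. 93. 87. 91.]
120 [615.3 117.7] 42.3 [54. 30. 92. 74. 93.]
140 [615.5 117.6] 41.2 [54. 28. 91. 87. 96.]
160 [615.5 117.6] 40.1 [54. 28. 91. 94. 98.]
180 [615.5 117.7] 38.3 [ 54.  28.  90.  94. 101.]
200 [615.5 117.8] 35.2 [ 54.  28.  90. 111.  94.]
220 [615.5 117.8] 38.3 [ 54.  28.  91. 110.  90.]
240 [615.3 117.7] 41.5 [ 54.  29.  91. 103.  90.]
260 [615.3 117.7] 42.8 [54. 29. 92. 94. 92.]
280 [615.1 117.6] 42.6 [53. 32. 93. 90. 91.]
300 [615.2 117.6] 42.8 [54. 31. 93. 87. 91.]
320 [615.4 117.6] 40.7 [54. 28. 94. 75. 90.]
340 [615.5 117.6] 40.8 [54. 27. 94. 96. 88.]
```

```bash
cat >> h.py <<'E'
def tool(s=None):
    s=s or bot.read_state();q=s['ee_rot'];return np.array(s['eef_pos']),R.from_quat([q[1],q[2],q[3],q[0]])
def yaw(Rm): y=Rm.as_matrix()[:,1];return np.arctan2(y[1],y[0])
def st():
    s=bot.read_state();p,r=tool(s);print('t',round(s['time'],2),'p',np.round(p*1e3,2),'jaw',round(np.degrees(yaw(r)),2),'z',np.round(r.as_matrix()[:,2],4),'F',np.round(s['wrist_force'],2),'M',np.round(s['moment'],3),'g',round(s['grip_width'],3))
def plan(target,jaw,n):
    p,r=tool();dp=(np.array(target)-p)/n
    jy=np.array([np.cos(jaw),np.sin(jaw),0]);G=R.from_matrix(np.c_[np.cross(jy,[0,0,-1]),jy,[0,0,-1]])
    rv=(r.inv()*G).as_rotvec()/n
    for k in range(n):
        d=r.inv().apply(dp);print([float(v) for v in np.round(np.r_[rv,d],4)]);r=r*R.from_rotvec(rv)
E
python3 - <<'E'
from h import *
st();plan([.535,-.225,.21],np.radians(-10.3),20)
E
```

```text
t 0.7 p [211.03 507.88 238.74] jaw 67.44 z [-0. -0. -1.] F [ 0.06 -0.01 -0.96] M [ 0.033 -0.     0.051] g 1.0
[-0.0, 0.0, 0.0678, -0.029, -0.0276, 0.0014]
[-0.0, 0.0, 0.0678, -0.0308, -0.0256, 0.0014]
[-0.0, 0.0, 0.0678, -0.0325, -0.0234, 0.0014]
[-0.0, 0.0, 0.0678, -0.034, -0.0212, 0.0014]
[-0.0, 0.0, 0.0678, -0.0354, -0.0188, 0.0014]
[-0.0, 0.0, 0.0678, -0.0366, -0.0164, 0.0014]
[-0.0, 0.0, 0.0678, -0.0376, -0.0139, 0.0014]
[-0.0, 0.0, 0.0678, -0.0384, -0.0113, 0.0014]
[-0.0, 0.0, 0.0678, -0.0391, -0.0087, 0.0014]
[-0.0, 0.0, 0.0678, -0.0396, -0.006, 0.0014]
[-0.0, 0.0, 0.0678, -0.0399, -0.0033, 0.0014]
[-0.0, 0.0, 0.0678, -0.0401, -0.0006, 0.0014]
[-0.0, 0.0, 0.0678, -0.04, 0.0021, 0.0014]
[-0.0, 0.0, 0.0678, -0.0398, 0.0048, 0.0014]
[-0.0, 0.0, 0.0678, -0.0394, 0.0075, 0.0014]
[-0.0, 0.0, 0.0678, -0.0388, 0.0102, 0.0014]
[-0.0, 0.0, 0.0678, -0.038, 0.0128, 0.0014]
[-0.0, 0.0, 0.0678, -0.037, 0.0153, 0.0014]
[-0.0, 0.0, 0.0678, -0.0359, 0.0178, 0.0014]
[-0.0, 0.0, 0.0678, -0.0346, 0.0202, 0.0014]
```

Call:
arm_command --pt "0 0 0.068 -0.029 -0.0276 0.0014 0.088" --pt "0 0 0.068 -0.0308 -0.0256 0.0014 0.088" --pt "0 0 0.068 -0.0325 -0.0234 0.0014 0.088" --pt "0 0 0.068 -0.034 -0.0212 0.0014 0.088" --pt "0 0 0.068 -0.0354 -0.0188 0.0014 0.088" --pt "0 0 0.068 -0.0366 -0.0164 0.0014 0.088" --pt "0 0 0.068 -0.0376 -0.0139 0.0014 0.088" --pt "0 0 0.068 -0.0384 -0.0113 0.0014 0.088" --pt "0 0 0.068 -0.0391 -0.0087 0.0014 0.088" --pt "0 0 0.068 -0.0396 -0.006 0.0014 0.088"

```text
time: 1.53
eef_pos: [0.373, 0.1395, 0.225]
ee_rot: [0.0, 0.513, 0.858, 0.0]
wrist_force: [1.5, 0.1, 0.2]
grip_width: 0.998
```

Call:
arm_command --pt "0 0 0.068 -0.0399 -0.0033 0.0014 0.088" --pt "0 0 0.068 -0.0401 -0.0006 0.0014 0.088" --pt "0 0 0.068 -0.04 0.0021 0.0014 0.088" --pt "0 0 0.068 -0.0398 0.0048 0.0014 0.088" --pt "0 0 0.068 -0.0394 0.0075 0.0014 0.088" --pt "0 0 0.068 -0.0388 0.0102 0.0014 0.088" --pt "0 0 0.068 -0.038 0.0128 0.0014 0.088" --pt "0 0 0.068 -0.037 0.0153 0.0014 0.088" --pt "0 0 0.068 -0.0359 0.0178 0.0014 0.088" --pt "0 0 0.068 -0.0346 0.0202 0.0014 0.088"

```text
time: 2.37
eef_pos: [0.5342, -0.2277, 0.2107]
ee_rot: [0.0, 0.77, 0.638, 0.0]
wrist_force: [-0.1, 0.5, 0.3]
grip_width: 1.0
```

```bash
python3 - <<'E'
from h import *
import cv2
st();plan([.5354,-.225,.150],np.radians(-10.3),10)
for n in("top","side"):cv2.imwrite(f"pics/a_{n}.png",np.clip(cv2.resize(bot.grab_frame(n),None,fx=1.5,fy=1.5)*1.4,0,255))
E
```

```text
t 2.37 p [ 534.23 -227.67  210.66] jaw -10.7 z [ 1.e-04 -0.e+00 -1.e+00] F [-0.13  0.51  0.33] M [-0.067  0.071 -0.004] g 1.0
[0.0, 0.0, -0.0007, 0.0003, 0.0001, 0.0061]
[0.0, 0.0, -0.0007, 0.0003, 0.0001, 0.0061]
[0.0, 0.0, -0.0007, 0.0003, 0.0001, 0.0061]
[0.0, 0.0, -0.0007, 0.0003, 0.0001, 0.0061]
[0.0, 0.0, -0.0007, 0.0003, 0.0001, 0.0061]
[0.0, 0.0, -0.0007, 0.0003, 0.0001, 0.0061]
[0.0, 0.0, -0.0007, 0.0003, 0.0001, 0.0061]
[0.0, 0.0, -0.0007, 0.0003, 0.0001, 0.0061]
[0.0, 0.0, -0.0007, 0.0003, 0.0001, 0.0061]
[0.0, 0.0, -0.0007, 0.0003, 0.0001, 0.0061][ WARN:0@1.856] global loadsave.cpp:1063 imwrite_ Unsupported depth image for selected encoder is fallbacked to CV_8U.
```

View pics/a_side.png

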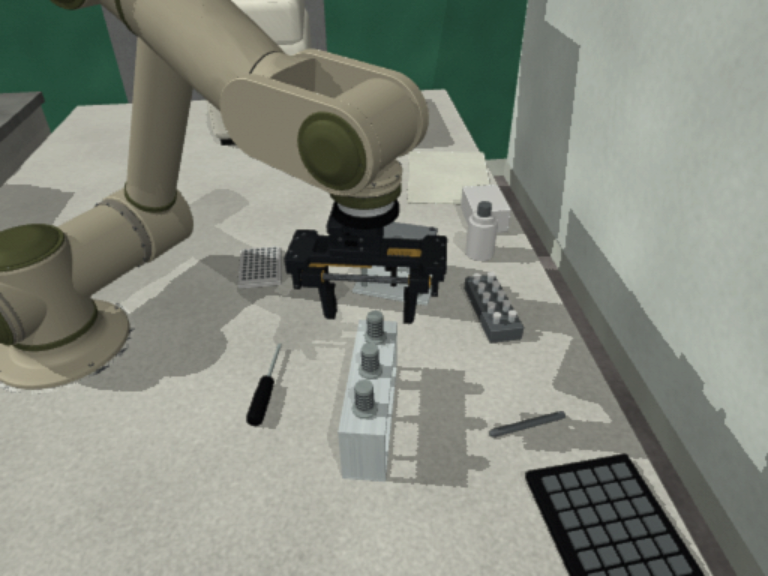

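View pics/a_top.png

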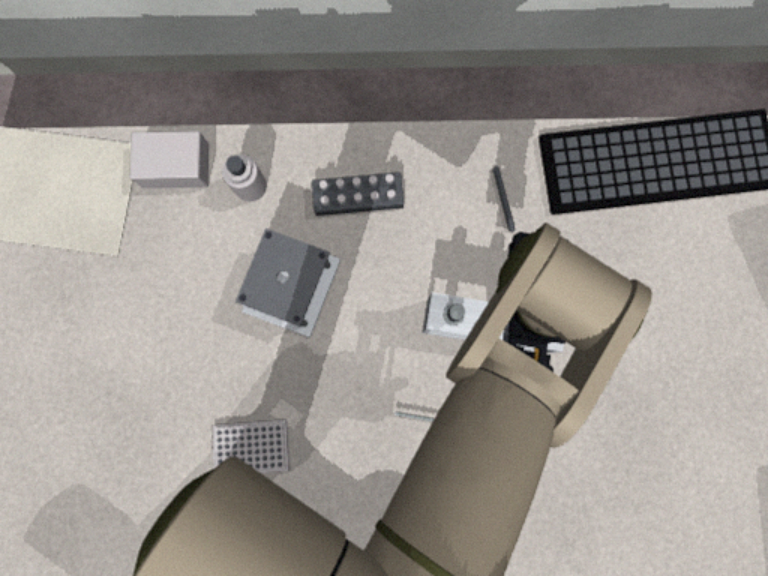

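```bash
python3 - <<'E'
from h import *
import cv2
a=np.mean([bot.grab_frame("top").astype(float) for _ in range(4)],0);np.save("avg2.npy",a)
c=a[176:194,180:198];print(np.round(c.mean(2)).astype(int))
cv2.imwrite("pics/h4.png",cv2.resize(np.clip((c-20)*1.3,0,255).astype('uint8'),None,fx=32,fy=32,interpolation=cv2.INTER_NEAREST))
E
sed 's/avg.npy/avg2.npy/' fit.py > fit2.py; python3 fit2.py
```

```text
[[ 82  78  79  79  78  78  79  81  80  82  83  80  81  81  83  81  79  82]
 [ 78  79  79  79  81  80  80  79  79  80  81  82  82  82  81  80  81  79]
 [ 82  80  82  78  80  84  80  82  80  84  82  80  83  80  82  82  80  81]
 [ 78  78  79  80  80  78  81  81  81  82  80  80  81  80  80  80  78  82]
 [ 80  79  77  79  81  83  74  82  89  81  85  81  80  78  80  81  77  81]
 [ 79  78  80  82  82  68  82 105 123 122 122 103  83  78  79  80  81  80]
 [ 81  82  81  83  66  66  94 105 131 143 138 132  93  76  81  80  80  80]
 [ 84  82  82  80  56  83  99  98 109 132 139 141 101  79  79  80  81  78]
 [ 82  79  80  75  70  93 100  99  98 109 114 119  97  78  80  83  81  82]
 [ 78  78  79  72  80  96 100 100 101 105 102 101  86  78  80  80  82  81]
 [ 78  80  80  77  88 100 101 101 109 115 103  98  78  78  80  80  81  81]
 [ 80  79  79  80  79  83  87 104 116 109  96  80  77  80  81  81  81  79]
 [ 80  82  80  80  76  70  71  92 102  94  83  76  79  81  83  79  81  76]
 [ 80  79  82  82  80  78  75  81  83  84  78  78  80  81  81  81  81  71]
 [ 78  80  79  81  83  78  79  81  78  80  80  82 
[... 453 characters left out ...]
16.3 118. ] 89.4 [ 80.  51. 119. 185.  95.]
100 [616.3 117.7] 88.0 [ 80.  52. 118.   7.  98.]
120 [616.2 117.5] 96.6 [ 80.  49. 116.  34. 103.]
140 [616.4 117.1] 102.5 [ 80.  49. 113.  74. 108.]
160 [616.3 116.9] 104.4 [ 80.  49. 112.  90. 108.]
180 [616.3 116.9] 104.4 [ 80.  49. 112.  87. 112.]
200 [616.3 116.6] 106.1 [ 80.  52. 112. 109. 100.]
220 [616.2 116.5] 102.8 [ 80.  53. 113. 106.  91.]
240 [616.2 116.6] 101.3 [ 80.  52. 113. 109.  87.]
260 [616.3 116.8] 101.8 [ 80.  51. 111. 132.  92.]
280 [616.3 116.9] 98.4 [ 80.  53. 108. 158. 101.]
300 [616.2 117.5] 86.8 [ 80.  49. 104. 176. 117.]
320 [615.9 118.1] 74.3 [ 80.  50. 100. 149. 131.]
340 [615.8 117.8] 69.1 [ 80.  51. 100.  67. 132.]
```

View pics/h4.png

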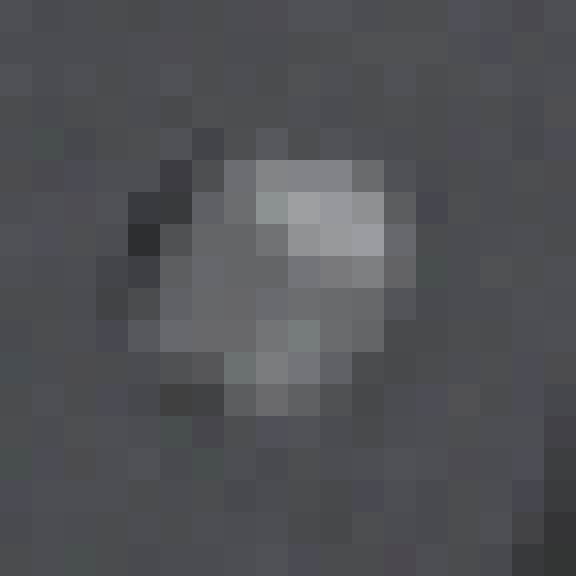

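```bash
cat > fit3.py <<'E'
exec(open('fit.py').read().split("from scipy.optimize import minimize")[0])
for th in range(170,241,5):
  for wall in (0,):
    r=[model(.6155,.1178,np.radians(th),q)[0] for q in(.0122,.0125,.0128)]
    print(th,np.round(r,1),np.round(model(.6155,.1178,np.radians(th))[1]))
E
python3 fit3.py
python3 - <<'E'
exec(open('fit.py').read().split("from scipy.optimize import minimize")[0])
# position of patch in flange plane
for uv in([188,187],[188.5,186.5],[189,185.5]):
    for z in(.086,.082,.078):print(uv,z,np.round((unproj("top",[uv],z)[0,:2]-[.6155,.1178])*1e3,1))
E
```

```text
170 [40.4 40.5 40.7] [ 54.  27.  91.  90. 100.]
175 [39.7 39.7 40. ] [ 54.  27.  91.  90. 101.]
180 [39.1 39.3 39.5] [ 54.  27.  90.  93. 101.]
185 [38.6 38.6 38.9] [ 54.  27.  90.  98. 101.]
190 [38.  38.  37.8] [ 54.  27.  90. 103.  99.]
195 [37.1 37.1 37.1] [ 54.  27.  90. 107.  97.]
200 [36.1 36.3 36.7] [ 54.  27.  90. 111.  95.]
205 [35.7 36.1 36.6] [ 54.  27.  90. 113.  93.]
210 [36.4 36.7 37.3] [ 54.  27.  90. 113.  92.]
215 [37.6 38.2 38.7] [ 54.  27.  90. 111.  92.]
220 [38.7 39.2 39.9] [ 54.  27.  90. 110.  91.]
225 [39.7 40.3 41.1] [ 54.  27.  91. 109.  90.]
230 [40.9 41.4 41.8] [ 54.  27.  91. 107.  91.]
235 [41.8 42.1 42.6] [ 54.  26.  91. 105.  91.]
240 [42.6 43.  43.1] [ 54.  26.  91. 103.  91.]
[188, 187] 0.086 [-5.2  1.9]
[188, 187] 0.082 [-4.5  2.6]
[188, 187] 0.078 [-3.9  3.3]
[188.5, 186.5] 0.086 [-3.9  0.7]
[188.5, 186.5] 0.082 [-3.3  1.4]
[188.5, 186.5] 0.078 [-2.7  2. ]
[189, 185.5] 0.086 [-1.5 -0.5]
[189, 185.5] 0.082 [-0.9  0.1]
[189, 185.5] 0.078 [-0.2  0.8]
```

Call:
arm_command --pt "0 0 -0.0007 0.0003 0.0001 0.006 0.088" --pt "0 0 -0.0007 0.0003 0.0001 0.006 0.088" --pt "0 0 -0.0007 0.0003 0.0001 0.006 0.088" --pt "0 0 -0.0007 0.0003 0.0001 0.006 0.088" --pt "0 0 -0.0007 0.0003 0.0001 0.006 0.088" --pt "0 0 -0.0007 0.0003 0.0001 0.006 0.088" --pt "0 0 -0.0007 0.0003 0.0001 0.006 0.088" --pt "0 0 -0.0007 0.0003 0.0001 0.006 0.088" --pt "0 0 -0.0007 0.0003 0.0001 0.006 0.088" --pt "0 0 -0.0007 0.0003 0.0001 0.006 0.088"

```text
time: 3.5
eef_pos: [0.5353, -0.2229, 0.1501]
ee_rot: [-0.0, 0.767, 0.642, -0.0]
wrist_force: [0.5, -0.1, 0.0]
grip_width: 0.998
```

```bash
python3 - <<'E'
from h import *
import cv2
st();plan([.5354,-.225,.110],np.radians(-10.3),10)
c=bot.grab_frame("side")[150:290,170:350];cv2.imwrite("pics/b_side.png",cv2.resize(c,None,fx=4,fy=4,interpolation=2))
E
```

```text
t 3.5 p [ 535.34 -222.88  150.12] jaw -10.08 z [-1.e-04 -0.e+00 -1.e+00] F [ 0.51 -0.14  0.02] M [-0.073  0.055  0.038] g 0.998
[-0.0, 0.0, 0.0004, -0.0002, 0.0, 0.004]
[-0.0, 0.0, 0.0004, -0.0002, 0.0, 0.004]
[-0.0, 0.0, 0.0004, -0.0002, 0.0, 0.004]
[-0.0, 0.0, 0.0004, -0.0002, 0.0, 0.004]
[-0.0, 0.0, 0.0004, -0.0002, 0.0, 0.004]
[-0.0, 0.0, 0.0004, -0.0002, 0.0, 0.004]
[-0.0, 0.0, 0.0004, -0.0002, 0.0, 0.004]
[-0.0, 0.0, 0.0004, -0.0002, 0.0, 0.004]
[-0.0, 0.0, 0.0004, -0.0002, 0.0, 0.004]
[-0.0, 0.0, 0.0004, -0.0002, 0.0, 0.004]
```

View pics/b_side.png

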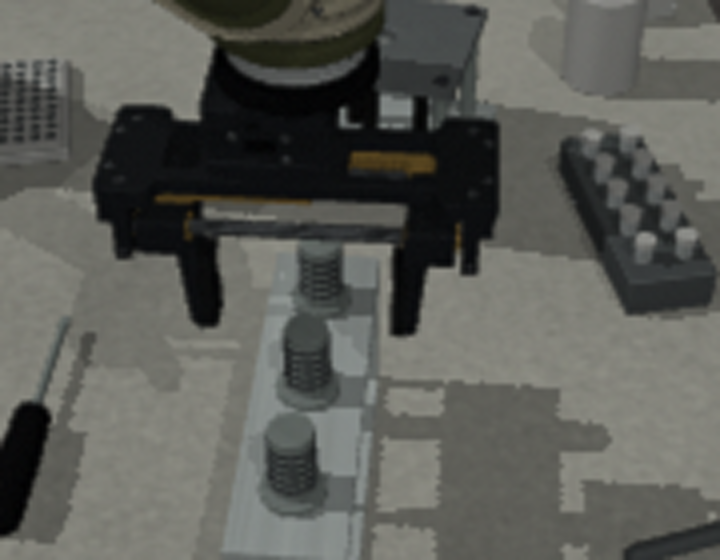

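Call:
arm_command --pt "0 0 0 -0.0003 0 0.006 0.088" --pt "0 0 0 -0.0003 0 0.006 0.088" --pt "0 0 0 -0.0003 0 0.006 0.088" --pt "0 0 0 -0.0003 0 0.006 0.088" --pt "0 0 0 -0.0003 0 0.006 0.088" --pt "0 0 0 -0.0003 0 0.006 0.088" --pt "0 0 0 -0.0002 0 0.004 0.088" --pt "0 0 0 0 0 0 0.088" --pt "0 0 0 0 0 0 0.088" --pt "0 0 0 0 0 0 0.088"

```text
time: 4.38
eef_pos: [0.5351, -0.2249, 0.111]
ee_rot: [0.0, 0.767, 0.642, 0.0]
wrist_force: [0.5, 0.6, 0.3]
grip_width: 1.004
```

```bash
python3 - <<'E'
from h import *
import cv2
st()
c=bot.grab_frame("side")[150:290,170:350];cv2.imwrite("pics/b2_side.png",cv2.resize(c,None,fx=4,fy=4,interpolation=2))
E
```

```text
t 4.38 p [ 535.13 -224.91  111.  ] jaw -10.09 z [ 4.e-04 -3.e-04 -1.e+00] F [0.5  0.65 0.3 ] M [-0.042  0.093  0.005] g 1.004
```

View pics/b2_side.png

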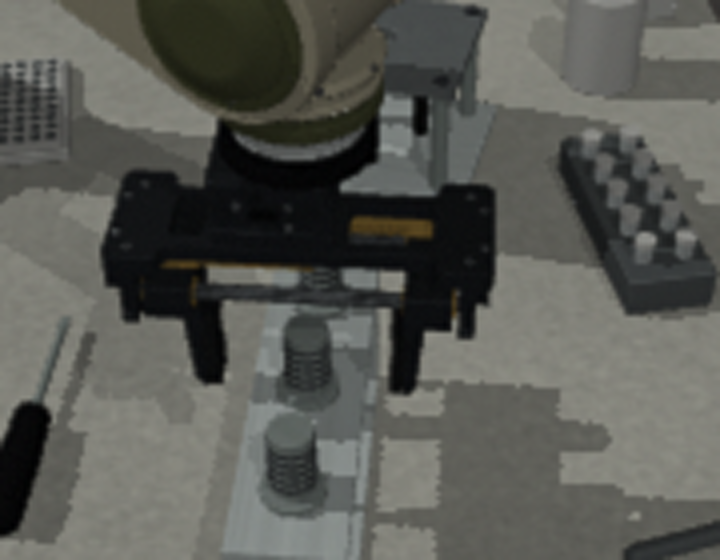

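Call:
arm_command --pt "0 0 0 0 0 0.002 0.088" --pt "0 0 0 0 0 0 0.0" --pt "0 0 0 0 0 0 0.0" --pt "0 0 0 0 0 0 0.0" --pt "0 0 0 0 0 0 0.0" --pt "0 0 0 0 0 0 0.0" --pt "0 0 0 0 0 0 0.0" --pt "0 0 0 0 0 0 0.0" --pt "0 0 0 0 0 0 0.0" --pt "0 0 0 0 0 0 0.0"

```text
time: 5.27
eef_pos: [0.535, -0.2248, 0.1087]
ee_rot: [-0.0, 0.767, 0.642, 0.0]
wrist_force: [0.1, -0.3, -0.8]
grip_width: 0.342
```

```bash
python3 - <<'E'
from h import *
st()
E
```

```text
t 5.27 p [ 535.   -224.82  108.74] jaw -10.08 z [ 0.  0. -1.] F [ 0.07 -0.34 -0.77] M [-0.043  0.099 -0.009] g 0.342
```

Call:
arm_command --pt "0 0 0 0 0 0 0.0" --pt "0 0 0 0 0 0 0.0" --pt "0 0 0 0 0 0 0.0" --pt "0 0 0 0 0 0 0.0" --pt "0 0 0 0 0 0 0.0" --pt "0 0 0 0 0 -0.002 0.0" --pt "0 0 0 0 0 -0.004 0.0" --pt "0 0 0 0 0 -0.008 0.0" --pt "0 0 0 0 0 -0.012 0.0" --pt "0 0 0 0 0 -0.014 0.0"

```text
time: 6.1
eef_pos: [0.5347, -0.2246, 0.1492]
ee_rot: [-0.001, 0.767, 0.642, -0.0]
wrist_force: [0.3, 0.7, -3.1]
grip_width: 0.261
```

```bash
python3 - <<'E'
from h import *
import cv2
st()
c=bot.grab_frame("side")[130:290,170:350];cv2.imwrite("pics/b3_side.png",cv2.resize(c,None,fx=3.5,fy=3.5,interpolation=2))
E
```

```text
t 6.1 p [ 534.67 -224.63  149.2 ] jaw -10.09 z [-1.2e-03  7.0e-04 -1.0e+00] F [ 0.34  0.7  -3.15] M [-0.074  0.101 -0.009] g 0.261
```

View pics/b3_side.png

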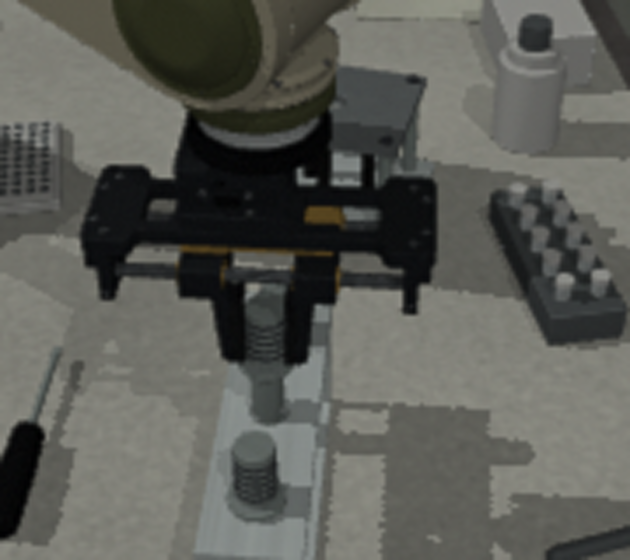

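Call:
arm_command --pt "0 0 0 0 0 -0.014 0.0" --pt "0 0 0 0 0 -0.018 0.0" --pt "0 0 0 0 0 -0.02 0.0" --pt "0 0 0 0 0 -0.02 0.0" --pt "0 0 0 0 0 -0.018 0.0" --pt "0 0 0 0 0 -0.012 0.0" --pt "0 0 0 0 0 -0.004 0.0" --pt "0 0 0 0 0 0 0.0" --pt "0 0 0 0 0 0 0.0" --pt "0 0 0 0 0 0 0.0"

```text
time: 6.98
eef_pos: [0.5347, -0.2246, 0.2536]
ee_rot: [-0.001, 0.767, 0.642, -0.0]
wrist_force: [0.3, 0.3, -3.3]
grip_width: 0.263
```

```bash
python3 - <<'E'
from h import *
import cv2
st();p,r=tool();plan([.6154,.1175,p[2]],yaw(r),14)
c=bot.grab_frame("side")[100:290,150:370];cv2.imwrite("pics/b4_side.png",cv2.resize(c,None,fx=3.,fy=3.,interpolation=2))
E
```

```text
t 6.98 p [ 534.65 -224.61  253.57] jaw -10.08 z [-0.0018  0.0012 -1.    ] F [ 0.32  0.32 -3.29] M [-0.065  0.087 -0.019] g 0.263
[-0.0001, -0.0001, -0.0, 0.0251, 0.0014, 0.0]
[-0.0001, -0.0001, -0.0, 0.0251, 0.0014, 0.0]
[-0.0001, -0.0001, -0.0, 0.0251, 0.0014, 0.0]
[-0.0001, -0.0001, -0.0, 0.0251, 0.0014, 0.0]
[-0.0001, -0.0001, -0.0, 0.0251, 0.0014, 0.0]
[-0.0001, -0.0001, -0.0, 0.0251, 0.0014, 0.0]
[-0.0001, -0.0001, -0.0, 0.0251, 0.0014, 0.0]
[-0.0001, -0.0001, -0.0, 0.0251, 0.0014, 0.0]
[-0.0001, -0.0001, -0.0, 0.0251, 0.0014, 0.0]
[-0.0001, -0.0001, -0.0, 0.0251, 0.0014, 0.0]
[-0.0001, -0.0001, -0.0, 0.0251, 0.0014, 0.0]
[-0.0001, -0.0001, -0.0, 0.0251, 0.0014, 0.0]
[-0.0001, -0.0001, -0.0, 0.0251, 0.0014, 0.0]
[-0.0001, -0.0001, -0.0, 0.0251, 0.0014, 0.0]
```

View pics/b4_side.png

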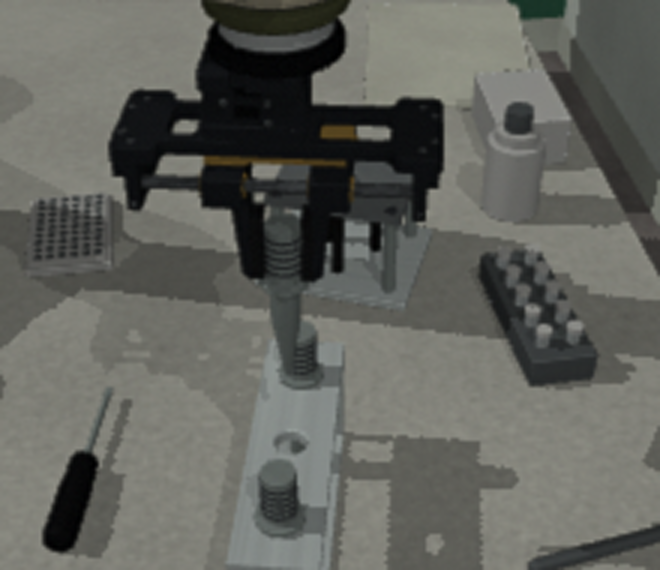

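Call:
arm_command --pt "0 0 0 0.01 0.0006 0 0.0" --pt "0 0 0 0.022 0.0013 0 0.0" --pt "0 0 0 0.028 0.0016 0 0.0" --pt "0 0 0 0.03 0.0017 0 0.0" --pt "0 0 0 0.03 0.0017 0 0.0" --pt "0 0 0 0.03 0.0017 0 0.0" --pt "0 0 0 0.03 0.0017 0 0.0" --pt "0 0 0 0.03 0.0017 0 0.0" --pt "0 0 0 0.03 0.0017 0 0.0" --pt "0 0 0 0.03 0.0017 0 0.0"

```text
time: 7.87
eef_pos: [0.5973, 0.0406, 0.2543]
ee_rot: [-0.0, 0.766, 0.642, -0.0]
wrist_force: [0.1, 0.7, -3.8]
grip_width: 0.263
```

Call:
arm_command --pt "0 0 0 0.03 0.0017 0 0.0" --pt "0 0 0 0.026 0.0014 0 0.0" --pt "0 0 0 0.018 0.001 0 0.0" --pt "0 0 0 0.007 0.0004 0 0.0" --pt "0 0 0 0 0 0 0.0" --pt "0 0 0 0 0 0 0.0" --pt "0 0 0 0 0 0 0.0" --pt "0 0 0 0 0 0 0.0" --pt "0 0 0 0 0 0 0.0" --pt "0 0 0 0 0 0 0.0"

```text
time: 8.7
eef_pos: [0.616, 0.1165, 0.2549]
ee_rot: [0.0, 0.767, 0.642, 0.0]
wrist_force: [0.5, 0.1, -3.1]
grip_width: 0.265
```

```bash
python3 - <<'E'
from h import *
import cv2
st();p,r=tool();plan([.6154,.1175,.205],np.radians(-10.1),1)
s=bot.grab_frame("side");t=bot.grab_frame("top")
print(proj("side",[[.6154,.1175,.1],[.6154,.1175,p[2]-.0887]]))
c=s[60:210,190:340];cv2.imwrite("pics/d_side.png",cv2.resize(c,None,fx=4.,fy=4.,interpolation=2))
cv2.imwrite("pics/d_top.png",t)
E
```

```text
t 8.7 p [616.   116.55 254.86] jaw -10.14 z [ 1.e-04 -0.e+00 -1.e+00] F [ 0.54  0.06 -3.12] M [-0.068  0.115  0.061] g 0.265
[0.0001, 0.0, -0.0007, 0.0008, -0.0008, 0.0499]
[[265.1363479  158.61803397]
 [265.28640465 138.3213505 ]]
```

View pics/d_side.png

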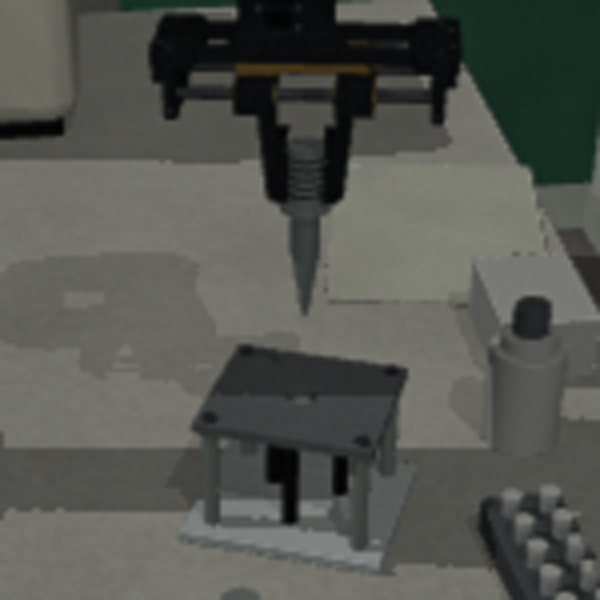

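View pics/d_top.png

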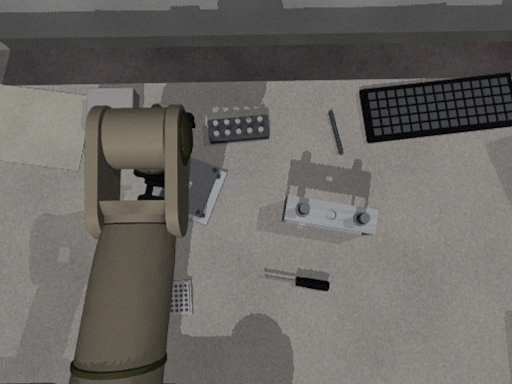

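Call:
arm_command --pt "0 0 0 0.0007 -0.0016 0 0.0" --pt "0 0 0 0 0 0.008 0.0" --pt "0 0 0 0 0 0.014 0.0" --pt "0 0 0 0 0 0.014 0.0" --pt "0 0 0 0 0 0.012 0.0" --pt "0 0 0 0 0 0.006 0.0" --pt "0 0 0 0 0 0.001 0.0" --pt "0 0 0 0 0 0 0.0" --pt "0 0 0 0 0 0 0.0" --pt "0 0 0 0 0 0 0.0"

```text
time: 9.63
eef_pos: [0.6149, 0.1183, 0.2006]
ee_rot: [0.001, 0.767, 0.642, 0.001]
wrist_force: [0.1, 0.5, -3.4]
grip_width: 0.262
```

```bash
python3 - <<'E'
from h import *
import cv2
st();p,r=tool()
s=bot.grab_frame("side")
print(proj("side",[[.6154,.1175,.1],[p[0],p[1],p[2]-.0887]]))
c=s[110:185,225:305];cv2.imwrite("pics/e_side.png",np.clip(cv2.resize(c,None,fx=8.,fy=8.,interpolation=2)*1.4,0,255).astype('uint8'))
E
```

```text
t 9.63 p [614.88 118.27 200.57] jaw -10.08 z [ 0.0015 -0.     -1.    ] F [ 0.14  0.5  -3.42] M [-0.107  0.071 -0.019] g 0.262
[[265.1363479  158.61803397]
 [264.94891837 154.95369664]]
```

View pics/e_side.png

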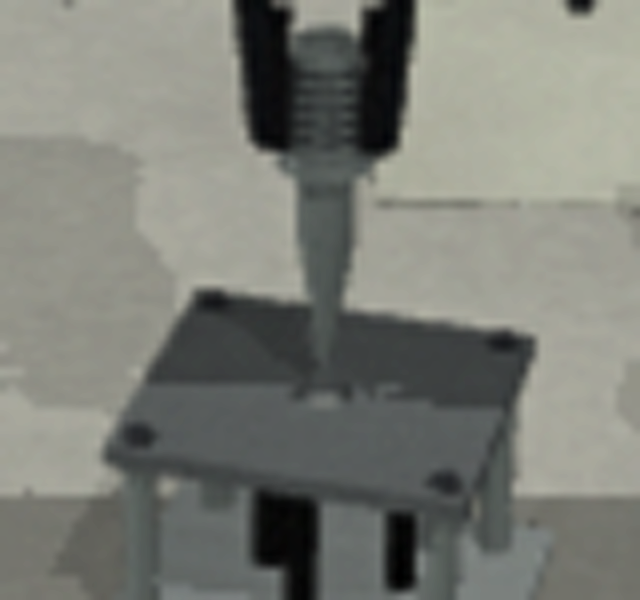

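Call:
arm_command --pt "0 0 0 0 0 0.004 0.0" --pt "0 0 0 0 0 0.005 0.0" --pt "0 0 0 0 0 0.005 0.0" --pt "0 0 0 0 0 0.004 0.0" --pt "0 0 0 0 0 0.002 0.0" --pt "0 0 0 0 0 0.001 0.0" --pt "0 0 0 0 0 0 0.0" --pt "0 0 0 0 0 0 0.0" --pt "0 0 0 0 0 0 0.0" --pt "0 0 0 0 0 0 0.0"

```text
time: 10.52
eef_pos: [0.6147, 0.1182, 0.179]
ee_rot: [0.0, 0.767, 0.642, 0.0]
wrist_force: [-0.9, 0.3, -3.4]
grip_width: 0.266
```

Call:
arm_command --pt "0 0 0 0 0.002 0 0.0" --pt "0 0 0 0 0.002 0 0.0" --pt "0 0 0 0 0.001 0 0.0" --pt "0 0 0 0 0 0 0.0" --pt "0 0 0 0 0 0 0.0" --pt "0 0 0 0 0 0 0.0" --pt "0 0 0 0 0 0 0.0" --pt "0 0 0 0 0 0 0.0" --pt "0 0 0 0 0 0 0.0" --pt "0 0 0 0 0 0 0.0"

```text
time: 11.35
eef_pos: [0.6195, 0.1174, 0.1788]
ee_rot: [0.0, 0.767, 0.642, 0.0]
wrist_force: [0.8, 0.9, -3.6]
grip_width: 0.264
```

```bash
python3 - <<'E'
from h import *
st()
E
```

```text
t 11.35 p [619.48 117.39 178.78] jaw -10.08 z [ 0. -0. -1.] F [ 0.77  0.88 -3.6 ] M [-0.04   0.059  0.053] g 0.264
```

Call:
arm_command --pt "0 0 0 0 0.0005 0 0.0" --pt "0 0 0 0 0.0005 0 0.0" --pt "0 0 0 0 0.0003 0 0.0" --pt "0 0 0 0 0 0 0.0" --pt "0 0 0 0 0 0 0.0" --pt "0 0 0 0 0 0 0.0" --pt "0 0 0 0 0 0 0.0" --pt "0 0 0 0 0 0 0.0" --pt "0 0 0 0 0 0 0.0" --pt "0 0 0 0 0 0 0.0"

```text
time: 12.18
eef_pos: [0.6208, 0.1172, 0.1787]
ee_rot: [-0.0, 0.767, 0.642, -0.0]
wrist_force: [-0.0, -0.2, -3.5]
grip_width: 0.267
```

Call:
arm_command --pt "0 0 0 0 0.0003 0 0.0" --pt "0 0 0 0 0.0003 0 0.0" --pt "0 0 0 0 0.0002 0 0.0" --pt "0 0 0 0 0 0 0.0" --pt "0 0 0 0 0 0 0.0" --pt "0 0 0 0 0 0 0.0" --pt "0 0 0 0 0 0 0.0" --pt "0 0 0 0 0 0 0.0" --pt "0 0 0 0 0 0 0.0" --pt "0 0 0 0 0 0 0.0"

```text
time: 13.02
eef_pos: [0.6216, 0.117, 0.1787]
ee_rot: [-0.0, 0.767, 0.642, -0.0]
wrist_force: [-0.1, -0.4, -3.2]
grip_width: 0.261
```

Call:
arm_command --pt "0 0 0 0 0.0003 0 0.0" --pt "0 0 0 0 0.0003 0 0.0" --pt "0 0 0 0 0.0002 0 0.0" --pt "0 0 0 0 0 0 0.0" --pt "0 0 0 0 0 0 0.0" --pt "0 0 0 0 0 0 0.0" --pt "0 0 0 0 0 0 0.0" --pt "0 0 0 0 0 0 0.0" --pt "0 0 0 0 0 0 0.0" --pt "0 0 0 0 0 0 0.0"

```text
time: 13.85
eef_pos: [0.6224, 0.1168, 0.1787]
ee_rot: [0.0, 0.767, 0.642, 0.0]
wrist_force: [0.2, -0.2, -3.5]
grip_width: 0.264
```

Call:
arm_command --pt "0 0 0 0 0.0003 0 0.0" --pt "0 0 0 0 0.0003 0 0.0" --pt "0 0 0 0 0.0002 0 0.0" --pt "0 0 0 0 0 0 0.0" --pt "0 0 0 0 0 0 0.0" --pt "0 0 0 0 0 0 0.0" --pt "0 0 0 0 0 0 0.0" --pt "0 0 0 0 0 0 0.0" --pt "0 0 0 0 0 0 0.0" --pt "0 0 0 0 0 0 0.0"

```text
time: 14.68
eef_pos: [0.6231, 0.1168, 0.1787]
ee_rot: [-0.0, 0.766, 0.642, -0.0]
wrist_force: [-1.7, 0.4, -2.9]
grip_width: 0.264
```

Call:
arm_command --pt "0 0 0 0 0.0003 0 0.0" --pt "0 0 0 0 0.0002 0 0.0" --pt "0 0 0 0 0 0 0.0" --pt "0 0 0 0 0 0 0.0" --pt "0 0 0 0 0 0 0.0" --pt "0 0 0 0 0 0 0.0" --pt "0 0 0 0 0 0 0.0" --pt "0 0 0 0 0 0 0.0" --pt "0 0 0 0 0 0 0.0" --pt "0 0 0 0 0 0 0.0"

```text
time: 15.52
eef_pos: [0.6236, 0.1166, 0.1787]
ee_rot: [-0.0, 0.767, 0.642, -0.0]
wrist_force: [-3.1, -0.1, -2.7]
grip_width: 0.262
```

Call:
arm_command --pt "0 0 0 0 -0.003 0 0.0" --pt "0 0 0 0 -0.004 0 0.0" --pt "0 0 0 0 -0.004 0 0.0" --pt "0 0 0 0 -0.002 0 0.0" --pt "0 0 0 0 -0.0005 0 0.0" --pt "0 0 0 0 0 0 0.0" --pt "0 0 0 0 0 0 0.0" --pt "0 0 0 0 0 0 0.0" --pt "0 0 0 0 0 0 0.0" --pt "0 0 0 0 0 0 0.0"

```text
time: 16.35
eef_pos: [0.6104, 0.1189, 0.1787]
ee_rot: [0.0, 0.767, 0.642, -0.0]
wrist_force: [0.8, 0.2, -3.4]
grip_width: 0.264
```

Call:
arm_command --pt "0 0 0 0 -0.0005 0 0.0" --pt "0 0 0 0 -0.0005 0 0.0" --pt "0 0 0 0 0 0 0.0" --pt "0 0 0 0 0 0 0.0" --pt "0 0 0 0 0 0 0.0" --pt "0 0 0 0 0 0 0.0" --pt "0 0 0 0 0 0 0.0" --pt "0 0 0 0 0 0 0.0" --pt "0 0 0 0 0 0 0.0" --pt "0 0 0 0 0 0 0.0"

```text
time: 17.18
eef_pos: [0.6094, 0.1192, 0.1787]
ee_rot: [-0.0, 0.767, 0.642, -0.0]
wrist_force: [0.1, -0.7, -3.8]
grip_width: 0.264
```

Call:
arm_command --pt "0 0 0 0 -0.0005 0 0.0" --pt "0 0 0 0 -0.0005 0 0.0" --pt "0 0 0 0 0 0 0.0" --pt "0 0 0 0 0 0 0.0" --pt "0 0 0 0 0 0 0.0" --pt "0 0 0 0 0 0 0.0" --pt "0 0 0 0 0 0 0.0" --pt "0 0 0 0 0 0 0.0" --pt "0 0 0 0 0 0 0.0" --pt "0 0 0 0 0 0 0.0"

```text
time: 18.02
eef_pos: [0.6084, 0.1193, 0.1787]
ee_rot: [-0.0, 0.767, 0.642, -0.0]
wrist_force: [0.3, 0.9, -2.8]
grip_width: 0.262
```

Call:
arm_command --pt "0 0 0 0 -0.0005 0 0.0" --pt "0 0 0 0 -0.0003 0 0.0" --pt "0 0 0 0 0 0 0.0" --pt "0 0 0 0 0 0 0.0" --pt "0 0 0 0 0 0 0.0" --pt "0 0 0 0 0 0 0.0" --pt "0 0 0 0 0 0 0.0" --pt "0 0 0 0 0 0 0.0" --pt "0 0 0 0 0 0 0.0" --pt "0 0 0 0 0 0 0.0"

```text
time: 18.85
eef_pos: [0.6076, 0.1195, 0.1787]
ee_rot: [-0.0, 0.767, 0.642, -0.0]
wrist_force: [0.5, -0.1, -3.0]
grip_width: 0.261
```

```bash
python3 - <<'E'
from h import *
import cv2
st();p,r=tool()
s=bot.grab_frame("side")
c=s[110:185,225:305];cv2.imwrite("pics/f_side.png",np.clip(cv2.resize(c,None,fx=8.,fy=8.,interpolation=2)*1.4,0,255).astype('uint8'))
E
```

```text
t 18.85 p [607.6  119.48 178.73] jaw -10.09 z [-0.  0. -1.] F [ 0.49 -0.14 -3.  ] M [-0.093  0.025  0.007] g 0.261
```

View pics/f_side.png

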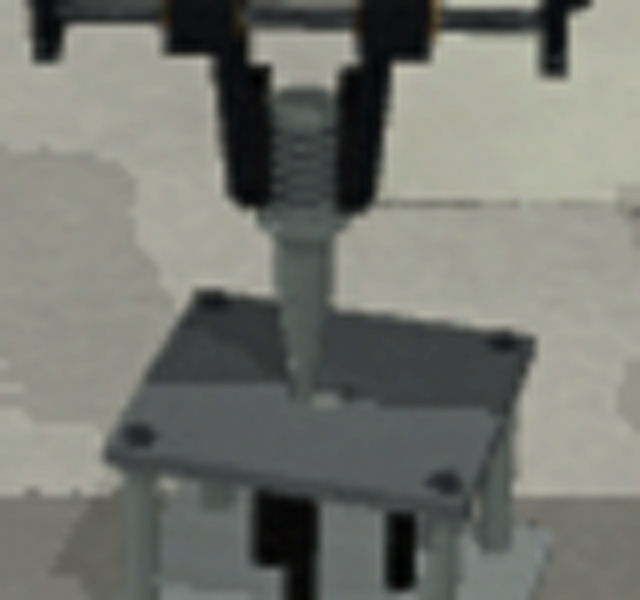

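Call:
arm_command --pt "0 0 0 0 -0.0004 0 0.0" --pt "0 0 0 0 -0.0004 0 0.0" --pt "0 0 0 0 0 0 0.0" --pt "0 0 0 0 0 0 0.0" --pt "0 0 0 0 0 0 0.0" --pt "0 0 0 0 0 0 0.0" --pt "0 0 0 0 0 0 0.0" --pt "0 0 0 0 0 0 0.0" --pt "0 0 0 0 0 0 0.0" --pt "0 0 0 0 0 0 0.0"

```text
time: 19.73
eef_pos: [0.6069, 0.1196, 0.1788]
ee_rot: [0.0, 0.767, 0.642, 0.0]
wrist_force: [2.2, -1.0, -2.8]
grip_width: 0.268
```

Call:
arm_command --pt "0 0 0 0 -0.0004 0 0.0" --pt "0 0 0 0 -0.0004 0 0.0" --pt "0 0 0 0 0 0 0.0" --pt "0 0 0 0 0 0 0.0" --pt "0 0 0 0 0 0 0.0" --pt "0 0 0 0 0 0 0.0" --pt "0 0 0 0 0 0 0.0" --pt "0 0 0 0 0 0 0.0" --pt "0 0 0 0 0 0 0.0" --pt "0 0 0 0 0 0 0.0"

```text
time: 20.57
eef_pos: [0.6061, 0.1197, 0.1788]
ee_rot: [0.0, 0.767, 0.642, 0.0]
wrist_force: [4.0, -0.9, -2.5]
grip_width: 0.263
```

Call:
arm_command --pt "0 0 0 -0.0014 0.0018 0 0.0" --pt "0 0 0 -0.0015 0.002 0 0.0" --pt "0 0 0 -0.001 0.0013 0 0.0" --pt "0 0 0 0 0 0 0.0" --pt "0 0 0 0 0 0.001 0.0" --pt "0 0 0 0 0 0.001 0.0" --pt "0 0 0 0 0 0.001 0.0" --pt "0 0 0 0 0 0 0.0" --pt "0 0 0 0 0 0 0.0" --pt "0 0 0 0 0 0 0.0"

```text
time: 21.4
eef_pos: [0.6103, 0.1151, 0.1757]
ee_rot: [-0.0, 0.767, 0.642, -0.0]
wrist_force: [-0.6, -0.0, -3.5]
grip_width: 0.263
```

Call:
arm_command --pt "0 0 0 0 0 0.0007 0.0" --pt "0 0 0 0 0 0.0007 0.0" --pt "0 0 0 0 0 0.0006 0.0" --pt "0 0 0 0 0 0 0.0" --pt "0 0 0 0 0 0 0.0" --pt "0 0 0 0 0 0 0.0" --pt "0 0 0 0 0 0 0.0" --pt "0 0 0 0 0 0 0.0" --pt "0 0 0 0 0 0 0.0" --pt "0 0 0 0 0 0 0.0"

```text
time: 22.23
eef_pos: [0.6106, 0.115, 0.1741]
ee_rot: [0.0, 0.767, 0.642, 0.0]
wrist_force: [-0.3, -0.5, 5.9]
grip_width: 0.263
```

```bash
cat > fit4.py <<'E'
from h import *
import cv2
from scipy.optimize import minimize,nnls
x0,y0,w,h=180,176,17,16;S=6
uu,vv=np.meshgrid(x0-.5+(np.arange(w*S)+.5)/S,y0-.5+(np.arange(h*S)+.5)/S)
uv=np.c_[uu.ravel(),vv.ravel()]
I=[unproj("top",uv,z)[:,:2] for z in(.1,.092,.086,.078)]
O=[np.load(f)[y0:y0+h,x0:x0+w].mean(2).ravel() for f in("avg.npy","avg2.npy")]
def sundir():
    # rack shadow: pin top (z=.145) mid pin -> shadow tip, c1 crop
    p=unproj("top",np.array([[410,100],[242,75],[580,127]])/6.6+[269.6,139.6],0)[:,:2]
    t=np.array([[.535,-.2248],[.5482,-.1556],[.523,-.2925]])
    d=(p-t);L=np.linalg.norm(d,axis=1,keepdims=True);d=d*(L-.006)/L
    return d.mean(0)/.145,d/.145
sd,al=sundir()
def model(cx,cy,th,bl=.4,r=.0125,ret=False):
    c=np.array([cx,cy]);f=c+r*np.array([np.cos(th),np.sin(th)])
    i=lambda k,p,o=0:np.hypot(*(I[k]+o-p).T)<.0105
    top=i(0,c);bt=top&i(1,c);fl=bt&i(2,f);ba=fl&i(3,f)
    lit=i(2,c,-sd*.014)&i(2,c,-sd*.006)
    tw=top&~bt;fw=fl&~ba
    n1=(c-I[0])/.0105;n2=(f-I[2])/.0105
    tot=0;cs=[]
    for j,o in enumerate(O):
        ms=[~top,tw*1.,tw*n1[:,0],tw*n1[:,1],bt&~fl,fw*1.,ba*1.]
        if j: ms.append(lit&bt&~fl); 
        A=np.array([cv2.GaussianBlur(np.asarray(m,float).reshape(h*S,w*S),(0,0),bl*S).reshape(h,S,w,S).mean((1,3)).ravel() for m in ms]).T
        k,*_=np.linalg.lstsq(A,o,rcond=None);res=A@k-o
        cs.append((np.linalg.norm(res),np.round(k),res.reshape(h,w)));tot+=(res**2).sum()/(1 if j==0 else 4)
    return cs if ret else tot
if __name__=="__main__":
    print("sun",sd,al)
    for th in range(0,360,15):
        t=np.radians(th)
        b=minimize(lambda p:model(p[0]/1e3,p[1]/1e3,t,p[2]),[615.5,117.6,.4],method='Nelder-Mead',options=dict(maxiter=60,initial_simplex=[[615.5,117.6,.4],[616.2,117.6,.4],[615.5,118.3,.4],[615.5,117.6,.5]]))
        cs=model(b.x[0]/1e3,b.x[1]/1e3,t,b.x[2],ret=True)
        print(th,np.round(b.x,2),round(b.fun),round(cs[0][0],1),round(cs[1][0],1),cs[0][1],cs[1][1])
E
python3 fit4.py
```

```text
sun [ 1.1224816 -0.200798 ] [[ 1.12711472 -0.19604463]
 [ 1.11754689 -0.20030208]
 [ 1.12278319 -0.20604729]]
0 [6.1551e+02 1.1765e+02 4.7000e-01] 2937 38.4 76.4 [ 54.   3. -24. -13.  95.  81.  90.] [  80.   73.   11.   32.  102. -149.  127.    0.]
15 [6.1542e+02 1.1775e+02 4.7000e-01] 3358 37.6 88.1 [  54.    3.  -24.  -21.   95. -335.   91.] [  80.  102.   34.   61.  103. -788.  119.  158.]
30 [6.1528e+02 1.1774e+02 5.0000e-01] 3484 39.0 88.7 [ 53.   3. -26. -15.  95.   0.  91.] [ 80.  99.  19.  76. 104.   0. 112.  72.]
45 [6.1512e+02 1.1794e+02 5.0000e-01] 3229 39.7 81.3 [ 53.   3. -34.  -6.  95.   0.  91.] [ 80.  74. -10.  56. 105.  -0. 107.  57.]
60 [6.1514e+02 1.1799e+02 4.7000e-01] 2904 39.4 73.5 [ 54.   3. -30.  -9.  95.   0.  91.] [ 80.  56. -16.  27. 106.   0. 102.  47.]
75 [6.1512e+02 1.1792e+02 4.9000e-01] 2538 39.4 62.8 [ 53.   4. -26.  -8.  95. 554.  91.] [ 80.  56.   0.  18. 107. 803.  98.  41.]
90 [6.1512e+02 1.1792e+02 4.5000e-01] 2525 38.7 64.1 [ 54.  12. -19.  -2.  94. 156.  90.] [ 80.  69.  10.  29. 108.  48.  97.  35.]
105 [6.1511e+02 1.1781e+02 4.7000e-01] 2750 
[... 1516 characters left out ...]
 69.  12.  32. 101. 151.  96.  43.]
285 [6.1543e+02 1.1765e+02 5.0000e-01] 2905 40.7 70.8 [ 54.  -2. -25. -20.  94.  88.  93.] [ 80.  55.   4.  15. 101. 158. 111.  38.]
300 [6.1542e+02 1.1765e+02 4.8000e-01] 2878 40.1 71.3 [ 54.   2. -22. -16.  94.  83.  93.] [ 80.  65.   9.  26. 101. 164. 121.  32.]
315 [6.1551e+02 1.1765e+02 4.8000e-01] 2626 38.1 68.5 [ 54.   8. -18.  -7.  95.  71.  92.] [ 80.  72.  14.  33. 100. 154. 128.  29.]
330 [6.1544e+02 1.1767e+02 4.6000e-01] 2490 38.6 63.3 [ 54.   9. -20.  -9.  95.  78.  90.] [ 80.  78.  18.  38. 100. 111. 132.  52.]
345 [6.1548e+02 1.1755e+02 4.7000e-01] 2490 38.4 63.7 [ 54.  11. -17.  -5.  95. 122.  89.] [ 80.  61.  -3.  24. 101.  38. 132.   0.]
```

```bash
python3 - <<'E'
from fit4 import *
np.set_printoptions(linewidth=150)
for th in(0,205,):
    cs=model(.6153,.11766,np.radians(th),.5,ret=True)
    for c in cs: print(th);print(np.round(c[2][3:14,3:14]).astype(int))
a=np.load("avg.npy")[179:190,183:194];print(np.round(a[...,0]-a[...,2]).astype(int))
E
```

```text
0
[[  0  -1  -1  -2   0   2   0   0  -2  -1   0]
 [  0   0  -1   4  -2   0   6   3   2   2   1]
 [ -1  -2   0 -11  -3   0   2  -4   1   0   0]
 [ -2   4   3  -5  -3   3  -1  -2  -1   7   3]
 [ -2   7   3   0  -1   4   2   2  -3   4   0]
 [ -3   2   4   1   1   2   3   3   0   0  -2]
 [ -1  -2   2   3   4  -1  -4   2   1   3   2]
 [ -1  -7  -3   3   4  -5  -9  -1  -1   3   1]
 [  0  -2   0  11  -2 -13  -6   2   7   2   1]
 [  0   3   4  11  -3  -6  -4   0   5   1  -1]
 [  1   1   3   4  -2  -3  -4   1   1  -2  -1]]
0
[[  0   0   2  -2  -2  -1  -2   0   0  -1   0]
 [  1  -2  -6   0  -3  -2  10   3   1   1   1]
 [ -2  -6  -1   2   3  -5  -1  -7  -3   1   2]
 [ -4   2  -6   6  21  -4 -15 -11 -12   2   5]
 [ -4  11  -4   0  24  18  -5 -12 -21  -2   2]
 [  0   2   2   2  12  18   8   0 -11  -3   3]
 [  4  -4   2   1   2   2  -2   1   0   6   3]
 [  2 -10  -5   0   1  -8 -13  -2   0   9   3]
 [  0   1   7  13  -3 -15  -8   3  11   5   0]
 [  0   4  13  19   2  -7  -1   5   6   1  -1]
 [ -2  -1   2   6   1  -1  -2   2   2   0  -1]]
205
[[  0  -1  -1  -2   0   2   0   0  -2  -1   0]
 [  0   0
[... 559 characters left out ...]

 [ -2  -6  -3  -6   4   6  10   1   2   2   3]
 [ -4   2   6   2  11   2  -3   2  -2   4   5]
 [ -4  10   5   3   6   1 -16 -20 -27  -5   2]
 [ -1   0   3   2   4   5  -6 -10 -16  -3   3]
 [  3  -6   2   2   3   2  -1   4   5   9   4]
 [  1 -12  -5   1   2  -3  -5   4   3  11   3]
 [  0   0   6  14   1  -7  -6  -1   8   5   0]
 [  0   3  13  20   7  -4  -4   2   5   1  -1]
 [ -2  -1   2   6   2  -1  -3   2   2   0  -1]]
[[4 4 4 3 3 4 5 3 4 3 4]
 [5 3 4 3 2 3 2 5 4 3 4]
 [4 4 4 5 3 4 3 4 2 4 4]
 [3 2 4 4 3 3 4 5 5 3 3]
 [4 2 2 5 4 4 4 4 4 4 4]
 [4 4 3 4 5 4 5 4 4 4 3]
 [4 5 4 4 4 4 4 5 4 4 4]
 [3 4 5 4 6 5 5 4 5 3 4]
 [3 3 4 3 4 4 6 4 4 3 3]
 [5 4 2 4 3 4 5 4 4 4 4]
 [4 4 4 4 5 4 4 4 4 2 5]]
```

```bash
python3 - <<'E'
import fit4
from fit4 import *
np.set_printoptions(linewidth=150)
def model(cx,cy,th,bl=.5,r=.0125):
    c=np.array([cx,cy]);f=c+r*np.array([np.cos(th),np.sin(th)])
    i=lambda k,p,o=0:np.hypot(*(I[k]+o-p).T)<.0105
    top=i(0,c);bt=top&i(1,c);fl=bt&i(2,f)
    lit=i(2,c,-sd*.014)&i(2,c,-sd*.006)
    tw=top&~bt;n1=(c-I[0])/.0105
    B=lambda m:cv2.GaussianBlur(np.asarray(m,float).reshape(h*S,w*S),(0,0),bl*S).reshape(h,S,w,S).mean((1,3)).ravel()
    W=B(fl)<.25
    out=[]
    for j,o in enumerate(O):
        ms=[~top,tw*1.,tw*n1[:,0],tw*n1[:,1],bt]+([lit&bt] if j else [])
        A=np.array([B(m) for m in ms]).T
        k,*_=np.linalg.lstsq(A[W],o[W],rcond=None);res=(A@k-o)*W
        out.append((res**2).sum())
    return out,W.sum(),k
for th in range(0,360,15):
    best=min(((model(cx,cy,np.radians(th)),cx,cy) for cx in(.6148,.6153,.6158) for cy in(.1172,.1177,.1182)),key=lambda q:q[0][0][0]+q[0][0][1]/4)
    (o,n,k),cx,cy=best;print(th,np.round(o),round(o[0]+o[1]/4),n,cx,cy,np.round(k))
E
```

```text
0 [1262. 3019.] 2016 248 0.6153 0.1177 [ 80. 101.  20.  71. 103. -12.]
15 [1340. 3088.] 2112 247 0.6153 0.1177 [ 80.  61.  -0.  24. 104.  26.]
30 [1374. 3417.] 2228 244 0.6153 0.1182 [ 80.   5. -30. -47. 105.  66.]
45 [1352. 3960.] 2342 246 0.6153 0.1177 [ 80.  24. -25. -10. 106.  45.]
60 [1401. 3422.] 2256 243 0.6148 0.1177 [ 80.   8. -53.  -2. 105.  48.]
75 [1258. 3634.] 2167 245 0.6153 0.1177 [ 80. -25. -78. -37. 108.  39.]
90 [1212. 3257.] 2026 245 0.6153 0.1182 [ 80.  21. -23. -20. 110.  36.]
105 [1069. 3502.] 1945 248 0.6153 0.1177 [ 80. -11. -63. -22. 106.  39.]
120 [1011. 3618.] 1915 250 0.6153 0.1177 [ 80. -15. -66. -24. 105.  40.]
135 [ 853. 3635.] 1762 252 0.6153 0.1177 [ 80.   3. -46. -18. 104.  42.]
150 [ 934. 3880.] 1904 254 0.6153 0.1177 [ 80.  48.   2.  11. 104.  41.]
165 [ 935. 3917.] 1914 256 0.6153 0.1177 [ 80.  50.   4.  12. 103.  41.]
180 [ 914. 3834.] 1872 257 0.6153 0.1177 [ 80.  44.  -2.   7. 104.  41.]
195 [1069. 4424.] 2175 259 0.6153 0.1177 [ 80.  43.  -3.   5. 103.  43.]
210 [1176. 4379.] 2271 259 0.6153 0.1177 [ 80.  42.  -4.   5. 103.  42.]
225 [1464. 4533.] 2598 260 0.6153 0.1177 [ 80.  42.  -5.   6. 104.  41.]
240 [1460. 4301.] 2536 258 0.6153 0.1177 [ 80.  42.  -4.   5. 103.  42.]
255 [1635. 3641.] 2546 259 0.6153 0.1177 [ 80.  47.  -1.  10. 103.  41.]
270 [1564. 3165.] 2356 256 0.6153 0.1177 [ 80.  53.   1.  16. 102.  39.]
285 [1591. 3296.] 2414 256 0.6153 0.1177 [ 80.  54.   2.  17. 102.  39.]
300 [1521. 2809.] 2223 252 0.6153 0.1177 [ 80.  64.   6.  27. 101.  34.]
315 [1475. 2827.] 2181 252 0.6153 0.1177 [ 80.  74.   8.  38. 101.  23.]
330 [1426. 2786.] 2122 251 0.6153 0.1177 [ 80. 111.  20.  80. 101. -23.]
345 [1271. 2724.] 1952 248 0.6153 0.1177 [ 80. 115.  26.  85. 101. -26.]
```

Call:
arm_command --pt "0 0 0 0 0 -0.002 0.0" --pt "0 0 0 0 0 0 0.0" --pt "0 0 0 0.0014 -0.0003 0 0.0" --pt "0 0 0 0.0014 -0.0003 0 0.0" --pt "0 0 0 0.0013 -0.0004 0 0.0" --pt "0 0 0 0 0 0 0.0" --pt "0 0 0 0 0 0.001 0.0" --pt "0 0 0 0 0 0.001 0.0" --pt "0 0 0 0 0 0 0.0" --pt "0 0 0 0 0 0 0.0"

```text
time: 23.07
eef_pos: [0.6103, 0.1193, 0.1743]
ee_rot: [0.0, 0.767, 0.642, 0.0]
wrist_force: [-1.1, 0.4, 1.8]
grip_width: 0.263
```

```bash
python3 - <<'E'
from h import *
st()
E
```

```text
t 23.07 p [610.27 119.26 174.31] jaw -10.09 z [ 0.001  0.    -1.   ] F [-1.11  0.41  1.83] M [0.029 0.26  0.047] g 0.263
```

Call:
arm_command --pt "0 0 0 0 0 -0.002 0.0" --pt "0 0 0 0 0 0 0.0" --pt "0 0 0 0.0012 0.0008 0 0.0" --pt "0 0 0 0.0012 0.0008 0 0.0" --pt "0 0 0 0.001 0.0006 0 0.0" --pt "0 0 0 0 0 0.0012 0.0" --pt "0 0 0 0 0 0.001 0.0" --pt "0 0 0 0 0 0 0.0" --pt "0 0 0 0 0 0 0.0" --pt "0 0 0 0 0 0 0.0"

```text
time: 23.9
eef_pos: [0.6128, 0.1222, 0.1735]
ee_rot: [-0.0, 0.767, 0.642, -0.0]
wrist_force: [0.8, -0.3, -4.3]
grip_width: 0.262
```

```bash
python3 - <<'E'
from h import *
st()
E
```

```text
t 23.9 p [612.79 122.21 173.5 ] jaw -10.08 z [-1.e-04  0.e+00 -1.e+00] F [ 0.77 -0.34 -4.28] M [-0.006  0.039  0.011] g 0.262
```

Call:
arm_command --pt "0 0 0 -0.00013 0.0001 0.001 0.0" --pt "0 0 0 -0.00013 0.0001 0.001 0.0" --pt "0 0 0 -0.00013 0.0001 0.001 0.0" --pt "0 0 0 -0.00013 0.0001 0.001 0.0" --pt "0 0 0 -0.00013 0.0001 0.001 0.0" --pt "0 0 0 -0.00013 0.0001 0.001 0.0" --pt "0 0 0 0 0 0 0.0" --pt "0 0 0 0 0 0 0.0" --pt "0 0 0 0 0 0 0.0" --pt "0 0 0 0 0 0 0.0"

```text
time: 24.73
eef_pos: [0.6133, 0.1214, 0.1675]
ee_rot: [-0.0, 0.767, 0.642, -0.0]
wrist_force: [0.4, 0.2, -3.9]
grip_width: 0.265
```

```bash
python3 - <<'E'
from h import *
st()
E
```

```text
t 24.73 p [613.31 121.37 167.49] jaw -10.08 z [-1.e-04  1.e-04 -1.e+00] F [ 0.43  0.15 -3.88] M [ 0.217 -0.126  0.014] g 0.265
```

Call:
arm_command --pt "0 0 0 -0.00013 0.0001 0.001 0.0" --pt "0 0 0 -0.00013 0.0001 0.001 0.0" --pt "0 0 0 -0.00013 0.0001 0.001 0.0" --pt "0 0 0 -0.00013 0.0001 0.001 0.0" --pt "0 0 0 -0.00013 0.0001 0.001 0.0" --pt "0 0 0 -0.00013 0.0001 0.001 0.0" --pt "0 0 0 -0.00013 0.0001 0.001 0.0" --pt "0 0 0 -0.00013 0.0001 0.001 0.0" --pt "0 0 0 0 0 0 0.0" --pt "0 0 0 0 0 0 0.0"

```text
time: 25.57
eef_pos: [0.614, 0.1202, 0.1594]
ee_rot: [-0.0, 0.767, 0.642, 0.0]
wrist_force: [2.1, 1.7, -1.7]
grip_width: 0.258
```

```bash
python3 - <<'E'
from h import *
st()
E
```

```text
t 25.57 p [613.97 120.16 159.41] jaw -10.09 z [ 0.  0. -1.] F [ 2.08  1.7  -1.74] M [ 0.37  -0.29  -0.024] g 0.258
```

Call:
arm_command --pt "0 0 0 -0.00013 0.0001 0.001 0.0" --pt "0 0 0 -0.00013 0.0001 0.001 0.0" --pt "0 0 0 -0.00013 0.0001 0.001 0.0" --pt "0 0 0 -0.00013 0.0001 0.001 0.0" --pt "0 0 0 -0.00013 0.0001 0.001 0.0" --pt "0 0 0 -0.00013 0.0001 0.001 0.0" --pt "0 0 0 -0.00013 0.0001 0.001 0.0" --pt "0 0 0 0 0 0 0.0" --pt "0 0 0 0 0 0 0.0" --pt "0 0 0 0 0 0 0.0"

```text
time: 26.4
eef_pos: [0.6143, 0.1191, 0.1523]
ee_rot: [-0.0, 0.767, 0.642, -0.0]
wrist_force: [1.7, 2.0, -2.7]
grip_width: 0.259
```

```bash
python3 - <<'E'
from h import *
import cv2
st()
s=bot.grab_frame("side")
c=s[110:185,225:305];cv2.imwrite("pics/g_side.png",np.clip(cv2.resize(c,None,fx=8.,fy=8.,interpolation=2)*1.4,0,255).astype('uint8'))
E
```

```text
t 26.4 p [614.34 119.13 152.25] jaw -10.09 z [-5.e-04  0.e+00 -1.e+00] F [ 1.66  2.   -2.71] M [ 0.403 -0.227 -0.011] g 0.259
```

View pics/g_side.png

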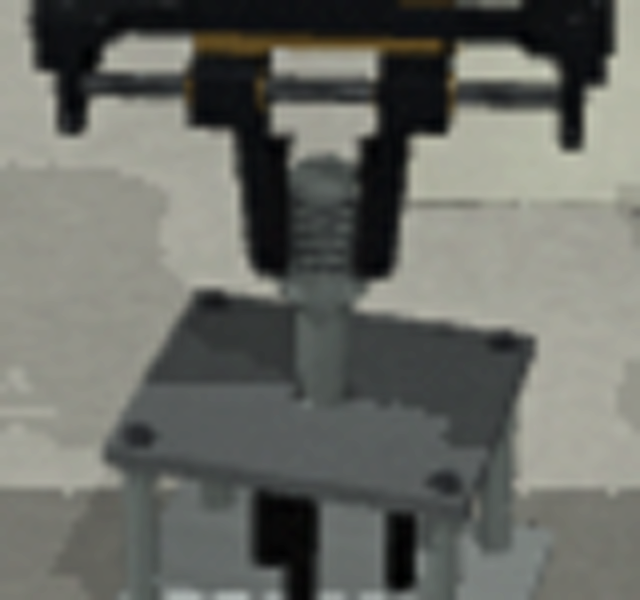

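Call:
arm_command --pt "0 0 0 -0.00013 0.0001 0.001 0.0" --pt "0 0 0 -0.00013 0.0001 0.001 0.0" --pt "0 0 0 -0.00013 0.0001 0.001 0.0" --pt "0 0 0 -0.00013 0.0001 0.001 0.0" --pt "0 0 0 -0.00013 0.0001 0.001 0.0" --pt "0 0 0 -0.00013 0.0001 0.001 0.0" --pt "0 0 0 0 0 0 0.0" --pt "0 0 0 0 0 0 0.0" --pt "0 0 0 0 0 0 0.0" --pt "0 0 0 0 0 0 0.0"

```text
time: 27.28
eef_pos: [0.6148, 0.1183, 0.1463]
ee_rot: [-0.0, 0.767, 0.642, -0.0]
wrist_force: [-0.3, 3.7, -2.5]
grip_width: 0.263
```

```bash
python3 - <<'E'
from h import *
st()
E
```

```text
t 27.28 p [614.83 118.27 146.33] jaw -10.08 z [-4.e-04 -0.e+00 -1.e+00] F [-0.32  3.68 -2.51] M [ 0.565 -0.158 -0.081] g 0.263
```

Call:
arm_command --pt "0 0 0 -0.00013 0.0001 0.001 0.0" --pt "0 0 0 -0.00013 0.0001 0.001 0.0" --pt "0 0 0 -0.00013 0.0001 0.001 0.0" --pt "0 0 0 -0.00013 0.0001 0.001 0.0" --pt "0 0 0 -0.0001 0.0001 0.001 0.0" --pt "0 0 0 0 0 0 0.0" --pt "0 0 0 0 0 0 0.0" --pt "0 0 0 0 0 0 0.0" --pt "0 0 0 0 0 0 0.0" --pt "0 0 0 0 0 0 0.0"

```text
time: 28.12
eef_pos: [0.6152, 0.1176, 0.1414]
ee_rot: [-0.0, 0.767, 0.642, -0.0]
wrist_force: [2.0, 3.3, -2.3]
grip_width: 0.264
```

```bash
python3 - <<'E'
from h import *
st()
E
```

```text
t 28.12 p [615.22 117.56 141.41] jaw -10.08 z [-2.e-04 -0.e+00 -1.e+00] F [ 1.98  3.28 -2.32] M [ 0.495 -0.113 -0.054] g 0.264
```

Call:
arm_command --pt "0 0 0 -0.0001 0 0.001 0.0" --pt "0 0 0 -0.0001 0 0.001 0.0" --pt "0 0 0 0 0 0.001 0.0" --pt "0 0 0 0 0 0.001 0.0" --pt "0 0 0 0 0 0 0.0" --pt "0 0 0 0 0 0 0.0" --pt "0 0 0 0 0 0 0.0" --pt "0 0 0 0 0 0 0.0" --pt "0 0 0 0 0 0 0.0" --pt "0 0 0 0 0 0 0.0"

```text
time: 28.95
eef_pos: [0.6152, 0.1174, 0.1374]
ee_rot: [-0.0, 0.767, 0.642, -0.0]
wrist_force: [0.9, 2.5, -2.8]
grip_width: 0.26
```

```bash
python3 - <<'E'
from h import *
st()
E
```

```text
t 28.95 p [615.19 117.36 137.44] jaw -10.09 z [-2.e-04 -0.e+00 -1.e+00] F [ 0.91  2.53 -2.83] M [ 0.398 -0.058  0.017] g 0.26
```

Call:
arm_command --pt "0 0 0 0 0 0.001 0.0" --pt "0 0 0 0 0 0.001 0.0" --pt "0 0 0 0 0 0.001 0.0" --pt "0 0 0 0 0 0.001 0.0" --pt "0 0 0 0 0 0.001 0.0" --pt "0 0 0 0 0 0.001 0.0" --pt "0 0 0 0 0 0.001 0.0" --pt "0 0 0 0 0 0 0.0" --pt "0 0 0 0 0 0 0.0" --pt "0 0 0 0 0 0 0.0"

```text
time: 29.78
eef_pos: [0.6152, 0.1174, 0.1303]
ee_rot: [-0.0, 0.767, 0.642, -0.0]
wrist_force: [0.2, 2.7, -2.8]
grip_width: 0.26
```

```bash
python3 - <<'E'
from h import *
st()
E
```

```text
t 29.78 p [615.19 117.37 130.34] jaw -10.08 z [-3.e-04 -0.e+00 -1.e+00] F [ 0.24  2.72 -2.81] M [ 0.524 -0.042 -0.013] g 0.26
```

Continuing smoothly.

Call:
arm_command --pt "0 0 0 0 0 0.001 0.0" --pt "0 0 0 0 0 0.001 0.0" --pt "0 0 0 0 0 0.001 0.0" --pt "0 0 0 0 0 0.001 0.0" --pt "0 0 0 0 0 0.001 0.0" --pt "0 0 0 0 0 0.001 0.0" --pt "0 0 0 0 0 0.001 0.0" --pt "0 0 0 0 0 0.001 0.0" --pt "0 0 0 0 0 0 0.0" --pt "0 0 0 0 0 0 0.0"

```text
time: 30.62
eef_pos: [0.6151, 0.1173, 0.1222]
ee_rot: [-0.0, 0.767, 0.642, -0.0]
wrist_force: [0.9, 2.4, -3.7]
grip_width: 0.262
```

```bash
python3 - <<'E'
from h import *
st()
E
```

```text
t 30.62 p [615.14 117.32 122.21] jaw -10.09 z [-6.e-04 -1.e-04 -1.e+00] F [ 0.85  2.38 -3.7 ] M [ 0.478 -0.03  -0.05 ] g 0.262
```

Call:
arm_command --pt "0 0 0 0 0 0.001 0.0" --pt "0 0 0 0 0 0.0015 0.0" --pt "0 0 0 0 0 0.0015 0.0" --pt "0 0 0 0 0 0.0015 0.0" --pt "0 0 0 0 0 0.0015 0.0" --pt "0 0 0 0 0 0.0015 0.0" --pt "0 0 0 0 0 0.001 0.0" --pt "0 0 0 0 0 0.001 0.0" --pt "0 0 0 0 0 0 0.0" --pt "0 0 0 0 0 0 0.0"

```text
time: 31.45
eef_pos: [0.6152, 0.1173, 0.1119]
ee_rot: [-0.0, 0.767, 0.642, -0.0]
wrist_force: [0.7, 2.2, -3.7]
grip_width: 0.264
```

Call:
arm_command --pt "0 0 0 0 0 0.0008 0.0" --pt "0 0 0 0 0 0.0008 0.0" --pt "0 0 0 0 0 0.0006 0.0" --pt "0 0 0 0 0 0 0.0" --pt "0 0 0 0 0 0 0.0" --pt "0 0 0 0 0 0 0.0" --pt "0 0 0 0 0 0 0.0" --pt "0 0 0 0 0 0 0.0" --pt "0 0 0 0 0 0 0.0" --pt "0 0 0 0 0 0 0.0"

```text
time: 32.28
eef_pos: [0.6152, 0.1174, 0.1098]
ee_rot: [-0.0, 0.767, 0.642, -0.0]
wrist_force: [-0.4, 2.8, -3.7]
grip_width: 0.263
```

Call:
arm_command --pt "0 0 0 0 0 0.0005 0.0" --pt "0 0 0 0 0 0.0005 0.0" --pt "0 0 0 0 0 0.0004 0.0" --pt "0 0 0 0 0 0 0.0" --pt "0 0 0 0 0 0 0.0" --pt "0 0 0 0 0 0 0.0" --pt "0 0 0 0 0 0 0.0" --pt "0 0 0 0 0 0 0.0" --pt "0 0 0 0 0 0 0.0" --pt "0 0 0 0 0 0 0.0"

```text
time: 33.12
eef_pos: [0.6153, 0.1175, 0.1088]
ee_rot: [0.0, 0.767, 0.642, 0.0]
wrist_force: [-1.9, 5.5, 4.8]
grip_width: 0.267
```

```bash
python3 - <<'E'
from h import *
import cv2
st()
s=bot.grab_frame("side")
c=s[110:185,225:305];cv2.imwrite("pics/i_side.png",np.clip(cv2.resize(c,None,fx=8.,fy=8.,interpolation=2)*1.4,0,255).astype('uint8'))
E
```

```text
t 33.12 p [615.31 117.53 108.84] jaw -10.08 z [ 5.e-04  2.e-04 -1.e+00] F [-1.93  5.53  4.82] M [ 0.764  0.424 -0.062] g 0.267
```

View pics/i_side.png

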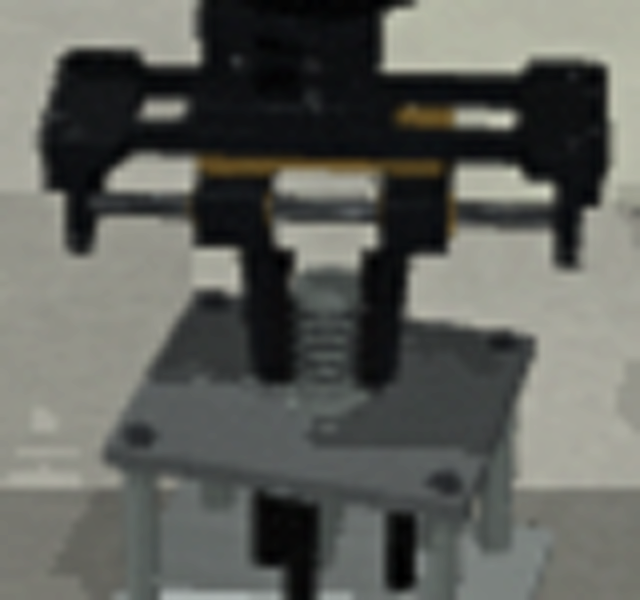

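Call:
arm_command --pt "0 0 0 0 0 0.0003 0.0" --pt "0 0 0 0 0 0 0.0" --pt "0 0 0 0 0 0 0.05" --pt "0 0 0 0 0 0 0.05" --pt "0 0 0 0 0 0 0.05" --pt "0 0 0 0 0 0 0.05" --pt "0 0 0 0 0 0 0.05" --pt "0 0 0 0 0 0 0.05" --pt "0 0 0 0 0 0 0.05" --pt "0 0 0 0 0 0 0.05"

```text
time: 34.0
eef_pos: [0.6153, 0.1173, 0.1081]
ee_rot: [0.0, 0.767, 0.642, -0.0]
wrist_force: [0.1, -0.8, 0.3]
grip_width: 0.569
```

```bash
python3 - <<'E'
from h import *
st()
E
```

```text
t 34.0 p [615.26 117.31 108.11] jaw -10.09 z [-0.e+00 -1.e-04 -1.e+00] F [ 0.12 -0.84  0.25] M [-0.055  0.077 -0.044] g 0.569
```

Released, with no force on the wrist. Now rising straight up, then backing away so the view is clear.

Call:
arm_command --pt "0 0 0 0 0 -0.003 0.05" --pt "0 0 0 0 0 -0.006 0.05" --pt "0 0 0 0 0 -0.01 0.05" --pt "0 0 0 0 0 -0.015 0.05" --pt "0 0 0 0 0 -0.02 0.05" --pt "0 0 0 0 0 -0.02 0.05" --pt "0 0 0 0 0 -0.02 0.05" --pt "0 0 0 0 0 -0.015 0.05" --pt "0 0 0 0 0 -0.006 0.05" --pt "0 0 0 0 0 0 0.05"

```text
time: 34.83
eef_pos: [0.6157, 0.1174, 0.2253]
ee_rot: [0.001, 0.767, 0.642, 0.001]
wrist_force: [-0.4, -0.7, -0.2]
grip_width: 0.569
```

Call:
arm_command --pt "0 0 0 0 -0.01 0 0.05" --pt "0 0 0 0.01 -0.02 0 0.05" --pt "0 0 0 0.02 -0.025 0 0.05" --pt "0 0 0 0.025 -0.025 0 0.05" --pt "0 0 0 0.025 -0.025 0 0.05" --pt "0 0 0 0.025 -0.025 0 0.05" --pt "0 0 0 0.02 -0.02 0 0.05" --pt "0 0 0 0.01 -0.01 0 0.05" --pt "0 0 0 0 0 0 0.05" --pt "0 0 0 0 0 0 0.05"

```text
time: 35.67
eef_pos: [0.4815, 0.2782, 0.2227]
ee_rot: [0.0, 0.766, 0.643, -0.0]
wrist_force: [0.4, -0.6, 0.2]
grip_width: 0.567
```

```bash
python3 - <<'E'
from h import *
import cv2
st()
s=bot.grab_frame("side");t=bot.grab_frame("top")
c=s[110:205,225:305];A=cv2.resize(c,None,fx=6.,fy=6.,interpolation=2)
B=cv2.resize(t[145:240,150:240],None,fx=3.4,fy=3.4,interpolation=2);B=cv2.copyMakeBorder(B,0,A.shape[0]-B.shape[0],0,0,0)
cv2.imwrite("pics/j.png",np.clip(np.hstack([A,B])*1.5,0,255).astype('uint8'))
cv2.imwrite("pics/j2.png",np.hstack([s,t])[:, :1024][::1,::1][:384,:512]); cv2.imwrite("pics/j3.png",t)
print(proj("top",[[.6154,.1175,.145]]),proj("side",[[.6154,.1175,.145],[.6154,.1175,.1]]))
E
```

```text
t 35.67 p [481.46 278.17 222.73] jaw -10.03 z [-4.e-04 -6.e-04 -1.e+00] F [ 0.45 -0.6   0.21] M [-0.103  0.076  0.008] g 0.567
[[184.69917835 180.96323703]] [[265.2371816  144.97926214]
 [265.1363479  158.61803397]]
```

View pics/j.png

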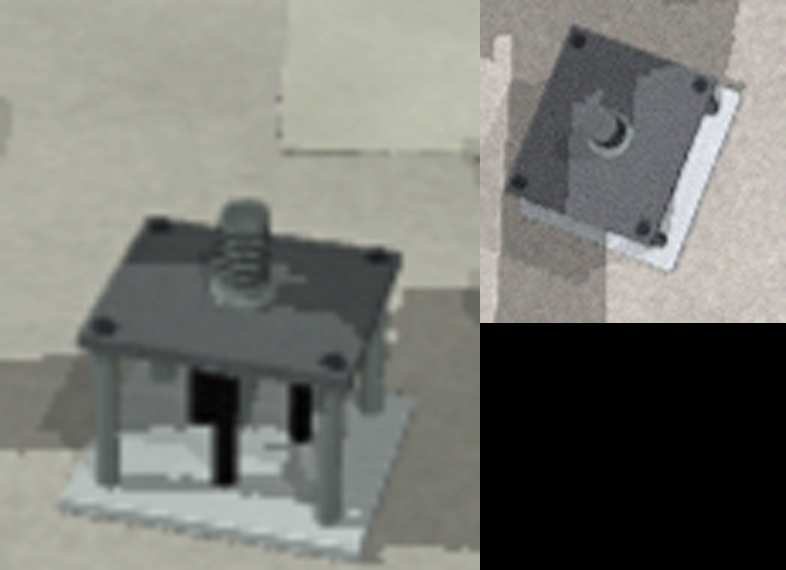

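View pics/j3.png

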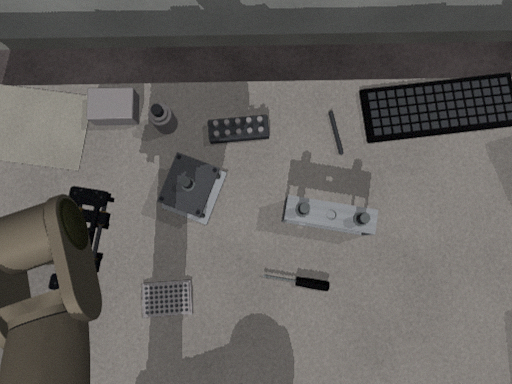

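View pics/j2.png

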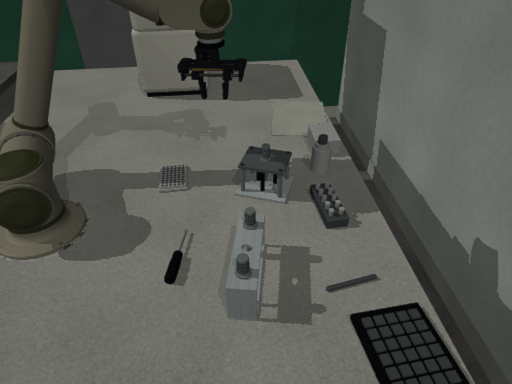

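The drift stands upright with its collar flat on the plate. Its top is at about pixel (265, 145) in the side view and (185, 181) in the top view, matching the prediction. The other two pins, the driver, pen, bottle, plate and tube rack all look unmoved.

```bash
python3 -c "
from station import bot
print(bot.hand_in())"
```

```text
the job is handed in; nothing more can be done
None
```

The tapered drift is in the docking stand, through both holes with its collar on the top plate. I released it and handed the job in at about 36 s.

- **Finding the drift:** It was in the rack's middle hole. The shadows showed its taper, and the side view confirmed it once lifted.
- **Finding the top hole:** I touched two opposite sides of the hole with the tip to locate its axis across x. The y position came from the camera images only.
- **Finding the flange's hole:** My first camera estimate of its side, about 205°, was wrong. The tip landed on the flange there with about 9 N, and again at 160° with about 5 N. It went through freely at about 115°.
- **Going down:** I brought the drift back to the axis while lowering it. The wrist readings at the end of each move stayed under about 6 N per axis, with about 8 N of vertical contact when the collar landed.

**Last checks:**
- The collar landed at the expected height (TCP 0.1088 m), and the wrist force was about zero after release.
- Both camera views show the drift upright on the hole, within about a pixel of where it should be.
- The other pins and bystander objects look unmoved, and the gripper is well clear.
- I could not see the flange itself in the pictures. That it is lined up follows from the drift's full depth and the low forces.

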